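Move the test specimens to the test rack in reverse order

TASK

Four cast test specimens of different shapes stand in a row in the black dishes of the grey curing rack. Move them all to the empty metal test rack, one to a pocket, in the reverse order: seen from the robot, the leftmost in the curing rack goes into the rightmost pocket of the test rack, the second from the left into the second from the right, and so on. Keep them upright, stand each in the middle of its pocket, let go, and leave the glass beaker where it is.

Things in the scene. Friction and masses are not known exactly. Their poses are not given: they have to be found in the camera images.
- cube: test cube 40x40x40 mm, about 0.15 kg, plain grey cast concrete, loose, standing upright in a dish of the curing rack. Origin: centre of its underside (9 mm above the bench at the start); z up. x and y square to its side faces, each within 0.25 rad of the dish's axes
- cylinder: stout upright test cylinder, diameter 36 mm, 50 mm high, about 0.11 kg, plain greyish cast concrete, loose, standing upright in a dish of the curing rack. Origin: centre of its underside (9 mm above the bench at the start); z up. 
- core: slim upright drilled core, the tallest specimen, diameter 26 mm, 64 mm high, about 0.085 kg, plain grey cast concrete, loose, standing upright in a dish of the curing rack. Origin: centre of its underside (9 mm above the bench at the start); z up. 
- slab: upright slab, 22 mm thick along its x axis, 44 mm wide along its y axis, 42 mm high, about 0.095 kg, plain grey cast concrete, loose, standing upright in a dish of the curing rack. Origin: centre of its underside (9 mm above the bench at the start); z up. Its y axis lies along the row, within 0.25 rad of the dish's y axis
- dish_a: dish that holds the cube at the start: one of four alike fixed square black dishes, 62 mm outside, 56 mm inside, floor 3 mm, rim 8 mm high, in a row at 70 mm pitch on the curing rack. It never moves, so it keeps its specimen's place in the row. Origin: centre of its underside, 6 mm above the bench; y along the row to the robot's left, x across it, away
- dish_b: dish that holds the cylinder at the start: one of four alike fixed square black dishes, 62 mm outside, 56 mm inside, floor 3 mm, rim 8 mm high, in a row at 70 mm pitch on the curing rack. It never moves, so it keeps its specimen's place in the row. Origin: centre of its underside, 6 mm above the bench; y along the row to the robot's left, x across it, away
- dish_c: dish that holds the core at the start: one of four alike fixed square black dishes, 62 mm outside, 56 mm inside, floor 3 mm, rim 8 mm high, in a row at 70 mm pitch on the curing rack. It never moves, so it keeps its specimen's place in the row. Origin: centre of its underside, 6 mm above the bench; y along the row to the robot's left, x across it, away
- dish_d: dish that holds the slab at the start: one of four alike fixed square black dishes, 62 mm outside, 56 mm inside, floor 3 mm, rim 8 mm high, in a row at 70 mm pitch on the curing rack. It never moves, so it keeps its specimen's place in the row. Origin: centre of its underside, 6 mm above the bench; y along the row to the robot's left, x across it, away
- curing_rack: grey plastic base plate 80x306x6 mm fixed to the bench, with the four black dishes on it at y = 105, 35, -35, -105 mm (left to right) in shuffled order. Origin: centre of its underside; y along the row to the robot's left, x across it, away
- test_rack: empty metal tray 78x306 mm (dark steel floor) fixed to the bench, left or right of the curing rack; light ribs 4 mm thick, top 12 mm above the bench, part it into a row of four pockets 66x66 mm inside. Origin: centre of its underside; y along the row to the robot's left, x across it, away; pocket centres at x = 0 and y = 105, 35, -35, -105 mm (left to right), pocket floor at z = 6 mm
- beaker: glass beaker, 54 mm across (60 mm with the spout), 70 mm high, standing loose behind the racks in the middle of the bench; a bystander to leave alone. Origin: about the centre of its underside
Things that resemble listed ones, but are neither listed nor needed, are in the scene too. What is shaped like the cube but red is not meant.

How it is judged:
By the outcome, as a careful person would: the job done as asked, in the order asked, and still so for the second after the job is handed in, with the robot touching nothing.
It also fails if it takes over 99 s, if anything falls off the work surface, if the arm or the gripper's body presses on something with over 40 N, if the wrist force passes 120 N, or if a joint passes its speed limit or range.

ROBOT

A 6-joint arm with a two-finger parallel gripper is mounted at the origin on a cart in front of the work surface, level with it; the furniture and walls round the work are solid. World frame = base frame: x ahead of the robot, y to its left, z up, the work surface at z = 0. Lengths are in m, angles in rad, forces in N, time in s.
With the tool pointing down it reaches from about 0.375 to 0.9 m from the base axis. Payload 3.1 kg.
Tool frame: the origin (TCP) lies midway between the tips of the shut fingers; the grasp point (between the pads) lies robot.tcp_to_grasp behind it (robot.tcp_to_grasp is the distance from the TCP to the grasp point, in m); z points along the fingers, y is the direction in which the jaws open and shut (so a half turn about z gives the same grasp; the last joint's range is limited). The gripper opens to 87 mm and grips with 3 to 60 N. Pads are 19 mm wide; open, the fingers measure 117 mm over their backs; the gripper's body (75 mm by 190 mm) begins 51 mm behind the grasp point.
Start: joints at [-1.282, 0.527, 1.433, -0, 1.181, -0.178], TCP at [0.282, -0.558, 0.223] pointing down, gripper open.
Joint ranges: [-3.08, 3.08], [-0.75, 2.2], [0.22, 2.44], [-1.43, 4.57], [0, 2.65], [-2.85, 2.85]. Speed limits (rad/s): [2.79, 2.79, 3.14, 3.14, 3.14, 3.14].

INTERFACE

Orientations are given as a unit quaternion [x, y, z, w].
In Python, from rig import robot, cams, nets gives the robot as it stands. The module is installed in compiled form; this text tells all that it offers.
- The arm moves only by the tool play_rows, never from a script. Its argument "commands" is a list of rows, each an object of numbers: "x", "y", "z": the shift along the tool's x, y, z in mm; "spin": the turn about the tool's z in rad. In form: [{"x": .., "y": .., "z": .., "spin": ..}, ...]. A call has 1 to 8 rows; each row shifts and turns the pose as measured when the row begins, along the tool's axes as they then stand; what a row does not reach is not made up. A row lasts 1/10 s, in which the tool goes at most 50 mm and 8.59 degrees, less where a joint would pass 70% of its speed; a pose out of reach is approached as far as the arm can. A call is refused whole if a number of a shift passes 50 or a number of a turn 0.15, either way. A call with a gripper value outside its range is refused whole. "grip" is the opening, from 0 (shut) to 1 (fully open), set as the call begins (left out, the last holds). The fingers move at their own pace and stop on an object; "newtons" is the grip in N (left out, the last holds). Time passes only in rows, so rows that do not move let the fingers close. It gives the time, the measured TCP pose, the force and the opening at its end, in the units of the state.
- robot.get_obs(): the state, without advancing time (a new reading comes with each control period).
- cams.camera(name): name is "side" or "top"; returns a dict with "img" (420x560x3 uint8, red, green, blue), "fx", "fy", "cx", "cy" (pixels), "world_to_cam" (4x4, takes a point from world to camera coordinates). Camera axes: x right, y up, looking along -z (the intrinsics and any distortion apply to the point x, -y, -z); pixel columns grow to the right and rows downward; lengths in m; the calibration is good to about 2 mm. A picture is of the moment at which its call begins. There is no depth.
- robot.hand_in(): hands the job in, once; it reports no verdict.
Trained networks look in a picture, given as the dict that the camera call returned (one of the last four; its "shot" number tells which), for a name from the list of things; names that differ only in an ending like _2 or _b are one class to them, and where a whole thing is asked for, a point or a joint stands for the part that bears it (a point fixed in the world has none). Each returns a list of dicts, best first, with "conf" (0 to 1); they miss things now and then, are a little off and sometimes report something else, mostly with a low value. They report only what shows in the picture. A call takes as long as a camera call. They do not tell look-alikes from the thing itself.
- nets.outline_of(picture, name): "region" (420x560 bool, what is visible of it) and "pixel" ([column, row] in pixels, amid what is visible of it).
The state is a dict: "time": time; "q": joint angles; "joint_velocities": joint speeds; "joint_torque": joint torques, N m; "position": TCP position; "tool_rot": TCP orientation; "ft_force": force on the tool from outside, world axes, zero at the start; "moment": the same for the moment, N m; "grip_width": finger opening in m.
Only numpy, scipy, OpenCV 4.12 (cv2) and the standard library are available. Lean on these libraries where they do the work, as an engineer would, in place of code of your own. Each camera call takes 0.05 s, during which the arm holds its last target.

## Working session

There is one attempt and no reset: what is moved stays moved. The work goes in short steps, Python scripts to look and compute and a tool call to move; the robot and the scene stay as the last step left them, time stands still between calls to the robot, and variables do not carry over. Pictures are saved under pics/ and viewed, and the job is handed in when it is done.

Besides the shell and the picture viewer there is one more tool, called after ">>>" as name(argument=value, ...), one argument or row to a line, values as JSON. play_rows: Moves the arm, as the interface text tells. Its arguments: {"type":"object","properties":{"commands":{"type":"array"},"grip":{"type":"number"},"newtons":{"type":"number"}},"required":["commands"]}

```bash
mkdir -p pics
python3 - <<'E'
from rig import robot,cams,nets
import cv2,numpy as np
o=robot.get_obs()
for k,v in o.items(): print(k,np.round(v,4))
print(robot.tcp_to_grasp)
for n in("side","top"):
    c=cams.camera(n); print(n,{k:(np.round(v,4).tolist() if k!='img' else 0) for k,v in c.items()})
    cv2.imwrite(f"pics/{n}0.png",c["img"][:,:,::-1])
    np.savez(f"{n}0.npz",**{k:v for k,v in c.items()})
    for t in["cube","cylinder","core","slab","dish_a","curing_rack","test_rack","beaker"]:
        try:
            print(t,[(round(r["conf"],2),np.round(r["pixel"]).tolist(),int(r["region"].sum())) for r in nets.outline_of(c,t)])
        except Exception as e: print(t,e)
E
```

```text
time 0.0
q [-1.2815  0.5284  1.4339  0.      1.1814 -0.1785]
joint_velocities [ 0.0002 -0.001   0.0004 -0.0014 -0.0003 -0.0005]
joint_torque [-7.00000e-04 -4.40045e+01 -1.76590e+01  6.31000e-02  5.83000e-02
 -2.00000e-04]
position [ 0.2816 -0.5571  0.2216]
tool_rot [ 9.728e-01  2.318e-01 -1.000e-04 -1.100e-03]
ft_force [0.3055 0.3192 0.4799]
moment [ 0.0155 -0.0228  0.0783]
grip_width 0.0873
0.0187
side {'img': 0, 'fx': 399.9713, 'fy': 399.9713, 'cx': 276.8348, 'cy': 209.0386, 'world_to_cam': [[-0.9786, -0.2055, -0.0079, 0.5339], [0.1057, -0.5354, 0.8379, -0.1134], [-0.1764, 0.8192, 0.5457, -0.7196], [0.0, 0.0, 0.0, 1.0]], 'shot': 1}
cube [(0.81, [367.0, 293.0], 923), (0.75, [249.0, 258.0], 748), (0.73, [305.0, 262.0], 590)]
cylinder [(0.67, [303.0, 288.0], 678)]
core [(0.97, [293.0, 321.0], 741), (0.39, [308.0, 260.0], 648)]
slab [(0.58, [311.0, 237.0], 315)]
dish_a [(0.68, [318.0, 273.0], 285), (0.63, [295.0, 339.0], 1152), (0.5, [319.0, 246.0], 252)]
curing_rack [(0.94, [310.0, 335.0], 1912)]
test_rack [(0.7, [297.0, 185.0], 1904)]
beaker [(0.92, [192.0, 200.0], 830)]
top {'img': 0, 'fx': 401.938, 'fy': 401.938, 'cx': 285.6289, 'cy': 213.4109, 'world_to_cam': [[0.0126, -0.9999, -0.0028, -0.0392], [0.9939, 0.0122, 0.1096, -0.5617], [-0.1096, -0.0041, 0.994, -0.9311], [0.0, 0.0, 0.0, 1.0]], 'shot': 2}
cube [(0.89, [206.0, 299.0], 378), (0.87, [230.0, 206.0], 323), (0.84, [228.0, 252.0], 337)]
cylinder [(0.49, [196.0, 251.0], 269)]
core [(0.63, [166.0, 252.0], 201)]
slab [(0.7, [256.0, 249.0], 169), (0.61, [207.0, 253.0], 521), (0.49, [215.0, 252.0], 1662)]
dish_a [(0.8, [258.0, 254.0], 473), (0.72, [206.0, 245.0], 414), (0.6, [171.0, 251.0], 456), (0.56, [227.0, 259.0], 348)]
curing_rack [(0.59, [213.0, 252.0], 1261)]
test_rack [(0.98, [375.0, 228.0], 3948)]
beaker [(0.63, [290.0, 140.0], 514), (0.31, [214.0, 250.0], 1483)]
```

Run:
```python
import cv2,numpy as np
t=cv2.imread("pics/top0.png");s=cv2.imread("pics/side0.png")
cv2.imwrite("pics/top0b.png",cv2.resize(t[100:330,130:470],None,fx=2.3,fy=2.3,interpolation=3))
cv2.imwrite("pics/side0b.png",cv2.resize(s[150:400,150:450],None,fx=2.35,fy=2.35,interpolation=3))
```

```text
(no output)
```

View pics/top0b.png

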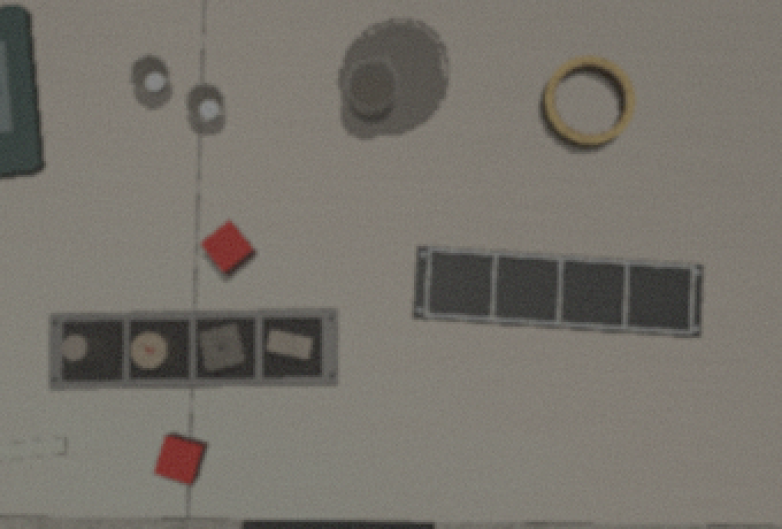

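View pics/side0b.png

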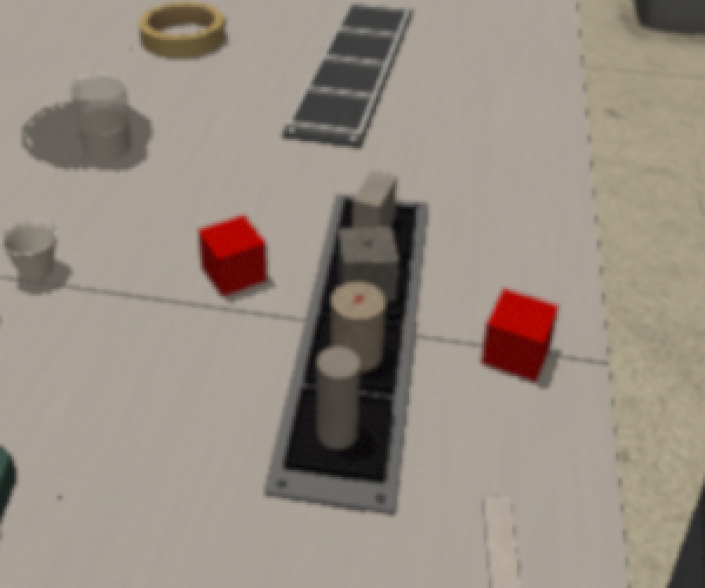

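View pics/top0.png

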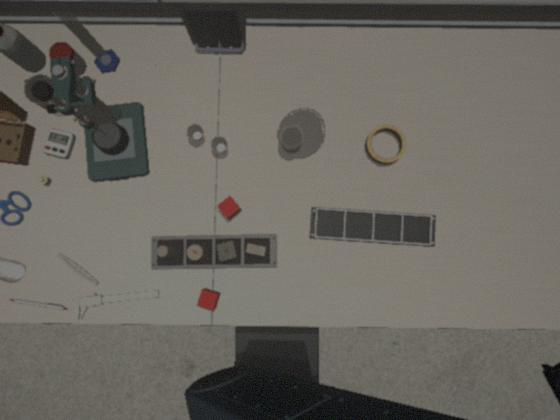

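View pics/side0.png

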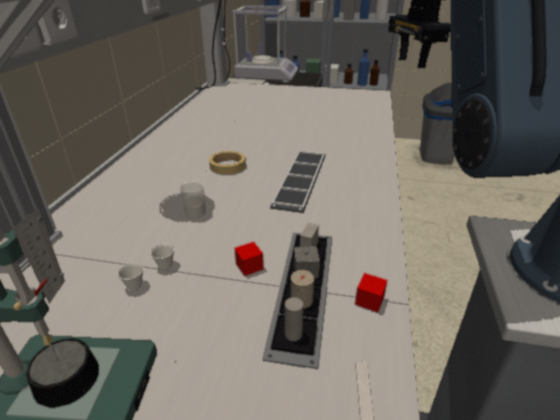

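```bash
cat > h.py <<'E'
import numpy as np,cv2
class C:
    def __init__(s,d):
        s.d=d;s.T=np.array(d["world_to_cam"]);s.R=s.T[:3,:3];s.pos=-s.R.T@s.T[:3,3]
    def proj(s,P):
        p=(s.R@np.atleast_2d(P).T).T+s.T[:3,3]
        return np.c_[s.d["fx"]*p[:,0]/-p[:,2]+s.d["cx"], s.d["fy"]*-p[:,1]/-p[:,2]+s.d["cy"]]
    def ray(s,u,v):
        r=s.R.T@np.array([(u-s.d["cx"])/s.d["fx"],-(v-s.d["cy"])/s.d["fy"],-1.]);return r/np.linalg.norm(r)
    def atz(s,u,v,z):
        r=s.ray(u,v);return s.pos+r*(z-s.pos[2])/r[2]
def load(n): return C({k:(v if v.ndim else float(v)) for k,v in np.load(n).items()})
def tri(c1,p1,c2,p2):
    A=[];b=[]
    M=np.zeros((3,3));v=np.zeros(3);
    for c,p in((c1,p1),(c2,p2)):
        r=c.ray(*p);Q=np.eye(3)-np.outer(r,r);M+=Q;v+=Q@c.pos
    X=np.linalg.solve(M,v);return X,[float(np.linalg.norm(np.cross(X-c.pos,c.ray(*p)))) for c,p in((c1,p1),(c2,p2))]
E
python3 - <<'E'
from h import *
t=load("top0.npz");s=load("side0.npz");print(t.pos,s.pos)
T=t.d["img"][:,:,::-1];S=s.d["img"][:,:,::-1]
cv2.imwrite("pics/tc.png",cv2.resize(T[228:276,145:285],None,fx=5.6,fy=5.6,interpolation=3))
cv2.imwrite("pics/tr.png",cv2.resize(T[200:255,300:445],None,fx=5.5,fy=5.5,interpolation=3))
cv2.imwrite("pics/sc.png",cv2.resize(S[220:370,255:345],None,fx=4,fy=4,interpolation=3))
cv2.imwrite("pics/sr.png",cv2.resize(S[145:220,265:335],None,fx=7,fy=7,interpolation=3))
E
```

```text
[ 0.4567254  -0.03622494  0.98698401] [0.40746202 0.63852368 0.49192579]
```

View pics/tc.png

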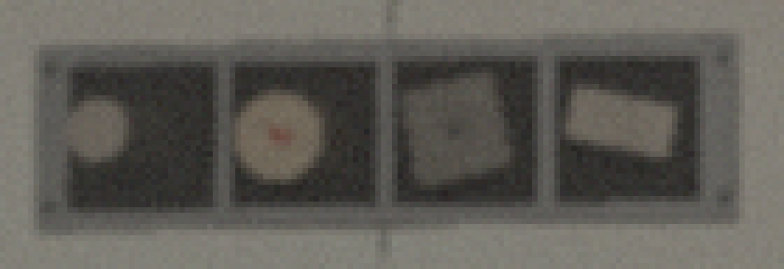

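View pics/tr.png

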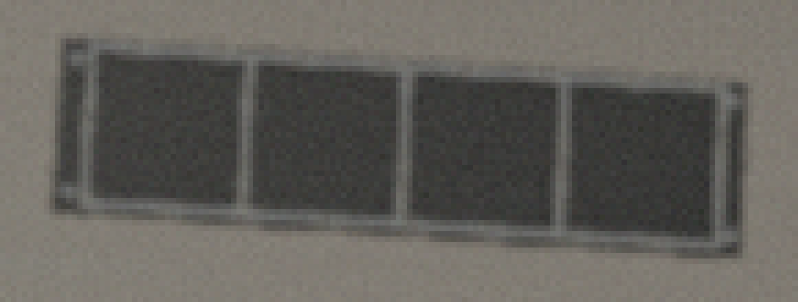

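View pics/sc.png

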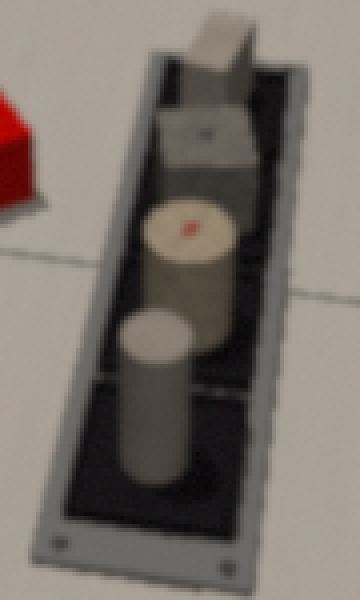

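View pics/sr.png

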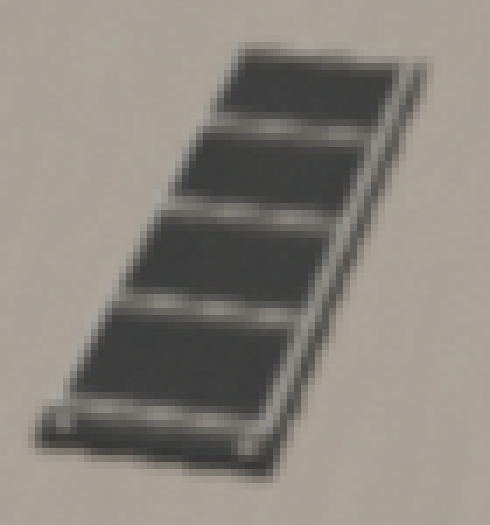

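Run:
```python
from h import *
t=load("top0.npz");s=load("side0.npz")
tp=lambda x,y:(145+(x+.5)/5.6-.5,228+(y+.5)/5.6-.5)
sp=lambda x,y:(255+(x+.5)/4-.5,220+(y+.5)/4-.5)
rp=lambda x,y:(300+(x+.5)/5.5-.5,200+(y+.5)/5.5-.5)
rs=lambda x,y:(265+(x+.5)/7-.5,145+(y+.5)/7-.5)
def m(P): return tuple(np.mean(P,0))
cu=[(402,90),(492,72),(512,165),(424,187)];sl=[(571,88),(677,103),(670,157),(565,140)]
for n,a,b,h in(("core",(98,129),(157,336),.073),("cyl",(279,135),(189,231),.059),("cube",m(cu),m([(158,112),(243,105),(259,163),(162,164)]),.049),("slab",m(sl),m([(216,12),(255,22),(234,68),(186,55)]),.051)):
    X,e=tri(t,tp(*a),s,sp(*b));print(n,X.round(4),np.round(e,4),"top@z",t.atz(*tp(*a),h).round(4),"side@z",s.atz(*sp(*b),h).round(4))
for n,c,h in(("cube",cu,.049),("slab",sl,.051)):
    P=np.array([t.atz(*tp(*p),h)[:2] for p in c])
    for i in range(4):
        d=P[(i+1)%4]-P[i];print(n,np.linalg.norm(d).round(4),np.degrees(np.arctan2(d[1],d[0])).round(1))
print("rack corners curing top z6")
for a,b in(((38,47),None),((737,36),None),((738,220),None),((38,232),None)): print(t.atz(*tp(*a),.006).round(4))
print("side: ",[s.atz(*sp(*a),.006).round(4).tolist() for a in((33,560),(250,594),(153,53),(307,66))])
print("dish holes centres rim z14")
for a in((142,137),(306,135),(467,132),(629,130)): print(t.atz(*tp(*a),.014).round(4))
print("test pockets: interior rib corners at rim z12")
for a in((167,131),(322,141),(484,152),(641,162)): print(t.atz(*rp(*a),.010).round(4))
print("tray outer corners top",[t.atz(*rp(*a),.003).round(4).tolist() for a in((62,39),(745,86),(738,256),(54,212))])
print("side rib crossings z.012",[ (s.atz(*rs(*a),.012)).round(4).tolist() for a in((66,405),(258,421),(113,298),(300,314),(158,203),(336,217),(203,120),(370,133))])
print("top  rib crossings z.012",[ (t.atz(*rp(*a),.012)).round(4).tolist() for a in((87,46),(78,208),(250,60),(240,213),(407,70),(399,222),(566,80),(557,236),(722,90),(716,245))])
```

```text
core [0.4691 0.2458 0.0752] [0.0001 0.0001] top@z [0.4692 0.2465 0.073 ] side@z [0.4693 0.2437 0.073 ]
cyl [0.468  0.1758 0.0612] [0.0002 0.0002] top@z [0.4679 0.1763 0.059 ] side@z [0.4685 0.1734 0.059 ]
cube [0.4717 0.1043 0.0507] [0.0001 0.0001] top@z [0.4716 0.1046 0.049 ] side@z [0.4721 0.1023 0.049 ]
slab [0.4744 0.0364 0.0535] [0.0006 0.0006] top@z [0.4751 0.0367 0.051 ] side@z [0.4742 0.0329 0.051 ]
cube 0.0381 -78.0
cube 0.0395 -166.3
cube 0.0374 104.7
cube 0.0413 14.6
slab 0.0445 -97.3
slab 0.0224 173.6
slab 0.0441 81.6
slab 0.0216 -5.3
rack corners curing top z6
[0.5054 0.2951 0.006 ]
[ 0.514  -0.0097  0.006 ]
[ 0.4344 -0.0114  0.006 ]
[0.4255 0.2911 0.006 ]
side:  [[0.5039, 0.294, 0.006], [0.4273, 0.2923, 0.006], [0.5142, -0.0101, 0.006], [0.4363, -0.0144, 0.006]]
dish holes centres rim z14
[0.4668 0.2456 0.014 ]
[0.4686 0.175  0.014 ]
[0.4707 0.1057 0.014 ]
[0.4724 0.0359 0.014 ]
test pockets: interior rib corners at rim z12
[ 0.5412 -0.1405  0.01  ]
[ 0.5376 -0.2091  0.01  ]
[ 0.5336 -0.2808  0.01  ]
[ 0.5301 -0.3501  0.01  ]
tray outer corners top [[0.5827, -0.0942, 0.003], [0.5652, -0.3996, 0.003], [0.4894, -0.3944, 0.003], [0.5051, -0.091, 0.003]]
side rib crossings z.012 [[0.5745, -0.1074, 0.012], [0.5124, -0.1099, 0.012], [0.5733, -0.178, 0.012], [0.5089, -0.1795, 0.012], [0.5709, -0.2488, 0.012], [0.5061, -0.2505, 0.012], [0.5664, -0.3185, 0.012], [0.5023, -0.3196, 0.012]]
top  rib crossings z.012 [[0.5785, -0.1048, 0.012], [0.5065, -0.1011, 0.012], [0.5731, -0.1771, 0.012], [0.5052, -0.1725, 0.012], [0.5695, -0.2467, 0.012], [0.5021, -0.2424, 0.012], [0.5659, -0.3171, 0.012], [0.4968, -0.3118, 0.012], [0.5623, -0.386, 0.012], [0.4938, -0.3816, 0.012]]
```

Top view (pixels): core (162,251), cylinder (195,252), cube (226,251) and slab (256,249) stand left to right in the curing rack. The empty test rack is on the right, centred at (372,227). The red cubes at (229,207) and (208,299) are look-alikes and not meant. So the targets are core → rightmost, cylinder → second from right, cube → second from left, slab → leftmost. The heights from triangulation are within about 2 mm of the text.

First I turn the wrist for the slab.

>>> play_rows(
  commands=[
    {"spin":-0.14},
    {"spin":-0.14},
    {"spin":-0.14},
    {"spin":-0.14},
    {"spin":-0.14},
    {"spin":-0.14},
    {"spin":-0.14},
    {"spin":0},
  ],
  grip=1,
  newtons=20,
)

```text
invalid input
```

```bash
cat > go.py <<'E'
import sys,numpy as np
from rig import robot
from scipy.spatial.transform import Rotation as R
# usage: go.py x y z yaw(of jaw normal "object x axis")
o=robot.get_obs();x,y,z,a=map(float,sys.argv[1:5])
r=R.from_quat(o["tool_rot"]);m=r.as_matrix();psi=np.arctan2(m[1,0],m[0,0])
d=r.inv().apply(np.array([x,y,z])-o["position"])*1000
w=(psi-(np.pi/2+a)+np.pi/2)%np.pi-np.pi/2
print("t",o["time"],"pos",np.round(o["position"],4),"jaw yaw",round(psi-np.pi/2,4),"tilt",m[:,2].round(4),"w",round(o["grip_width"],4),"F",np.round(o["ft_force"],1))
print("tool shift mm",d.round(1),"spin",round(w,3))
E
python3 go.py 0.4745 0.035 0.12 -0.125
```

```text
t 0.9 pos [ 0.2818 -0.5578  0.2226] jaw yaw -1.103 tilt [-0.e+00 -1.e-04 -1.e+00] w 0.0872 F [ 0.5 -0.2  0.3]
tool shift mm [ 439.3 -442.3  102.5] spin -0.978
```

>>> play_rows(
  commands=[
    {"x":0,"y":0,"z":0,"spin":-0.14},
    {"x":0,"y":0,"z":0,"spin":-0.14},
    {"x":0,"y":0,"z":0,"spin":-0.14},
    {"x":0,"y":0,"z":0,"spin":-0.14},
    {"x":0,"y":0,"z":0,"spin":-0.14},
    {"x":0,"y":0,"z":0,"spin":-0.14},
    {"x":0,"y":0,"z":0,"spin":-0.14},
    {"x":0,"y":0,"z":0,"spin":0},
  ],
  grip=1,
  newtons=20,
)

```text
time: 1.7
position: [0.2819, -0.5578, 0.2227]
tool_rot: [0.736, 0.677, 0.0, 0.0]
ft_force: [0.6, 1.1, 0.9]
grip_width: 0.0869
```

```bash
python3 go.py 0.4745 0.035 0.12 -0.125
```

```text
t 1.7 pos [ 0.2819 -0.5578  0.2227] jaw yaw -0.0837 tilt [ 1.e-04 -1.e-04 -1.e+00] w 0.0869 F [0.6 1.1 0.9]
tool shift mm [606.9 142.4 102.6] spin 0.041
```

>>> play_rows(
  commands=[
    {"x":46,"y":11,"z":5,"spin":0},
    {"x":46,"y":11,"z":5,"spin":0},
    {"x":46,"y":11,"z":5,"spin":0},
    {"x":46,"y":11,"z":5,"spin":0},
    {"x":46,"y":11,"z":5,"spin":0},
    {"x":46,"y":11,"z":5,"spin":0},
    {"x":46,"y":11,"z":5,"spin":0},
    {"x":46,"y":11,"z":5,"spin":0},
  ],
)

```text
time: 2.5
position: [0.4093, -0.1991, 0.1806]
tool_rot: [0.75, 0.661, -0.002, 0.007]
ft_force: [0.6, 0.1, 0.1]
grip_width: 0.0872
```

```bash
python3 go.py 0.4745 0.035 0.12 -0.125
```

```text
t 2.5 pos [ 0.4093 -0.1991  0.1806] jaw yaw -0.1253 tilt [ 0.0071 -0.0135 -0.9999] w 0.0872 F [0.6 0.1 0.1]
tool shift mm [241.2  34.9  57.9] spin -0.0
```

>>> play_rows(
  commands=[
    {"x":44,"y":6,"z":8,"spin":0},
    {"x":44,"y":6,"z":8,"spin":0},
    {"x":44,"y":6,"z":8,"spin":0},
    {"x":44,"y":6,"z":8,"spin":0},
    {"x":40,"y":6,"z":8,"spin":0},
    {"x":15,"y":3,"z":8,"spin":0},
    {"x":0,"y":0,"z":0,"spin":0},
  ],
)

```text
time: 3.2
position: [0.4782, 0.0383, 0.1298]
tool_rot: [0.756, 0.655, 0.001, 0.011]
ft_force: [0.2, 0.1, -0.2]
grip_width: 0.0872
```

```bash
python3 go.py 0.4745 0.035 0.12 -0.125
```

```text
t 3.2 pos [0.4782 0.0383 0.1298] jaw yaw -0.1427 tilt [ 0.0151 -0.0156 -0.9998] w 0.0872 F [ 0.2  0.1 -0.2]
tool shift mm [-3.6 -3.4  9.8] spin -0.018
```

>>> play_rows(
  commands=[
    {"x":-3.6,"y":-3.4,"z":10,"spin":-0.018},
    {"x":0,"y":0,"z":15,"spin":0},
    {"x":0,"y":0,"z":15,"spin":0},
    {"x":0,"y":0,"z":0,"spin":0},
  ],
)

```text
time: 3.6
position: [0.4764, 0.032, 0.0907]
tool_rot: [0.752, 0.659, 0.002, 0.013]
ft_force: [-0.8, 0.2, 0.1]
grip_width: 0.0871
```

```bash
python3 go.py 0.4745 0.035 0.022 -0.125
python3 - <<'E'
from h import *
from rig import cams
for n in("side","top"):
    d=cams.camera(n);np.savez(n+"1.npz",**d);c=d["img"][:,:,::-1]
    c=c[205:310,240:345] if n=="side" else c[200:300,190:290]
    cv2.imwrite(f"pics/{n}1.png",cv2.resize(c,None,fx=5,fy=5,interpolation=3))
E
```

```text
t 3.6 pos [0.4764 0.032  0.0907] jaw yaw -0.1318 tilt [ 0.0193 -0.0173 -0.9997] w 0.0871 F [-0.8  0.2  0.1]
tool shift mm [ 3.7 -3.7 68.6] spin -0.007
```

View pics/side1.png

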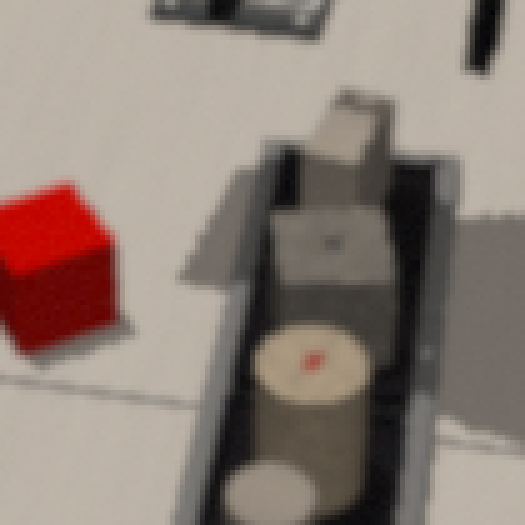

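>>> play_rows(
  commands=[
    {"x":3,"y":-3,"z":0,"spin":0},
    {"x":0,"y":0,"z":0,"spin":0},
    {"x":0,"y":0,"z":0,"spin":0},
  ],
)

```text
time: 4.0
position: [0.476, 0.0345, 0.094]
tool_rot: [0.753, 0.658, 0.004, 0.016]
ft_force: [-0.2, 0.1, 0.7]
grip_width: 0.0873
```

```bash
python3 go.py 0.4745 0.035 0.022 -0.125
```

```text
t 4.0 pos [0.476  0.0345 0.094 ] jaw yaw -0.134 tilt [ 0.0262 -0.0184 -0.9995] w 0.0873 F [-0.2  0.1  0.7]
tool shift mm [ 1.3 -3.6 71.9] spin -0.009
```

>>> play_rows(
  commands=[
    {"x":0,"y":0,"z":0,"spin":0},
    {"x":0,"y":0,"z":0,"spin":0},
    {"x":0,"y":0,"z":0,"spin":0},
    {"x":0,"y":0,"z":0,"spin":0},
  ],
)

```text
time: 4.4
position: [0.4766, 0.0346, 0.0949]
tool_rot: [0.753, 0.658, 0.004, 0.016]
ft_force: [0.1, 0.4, -0.5]
grip_width: 0.0869
```

```bash
python3 go.py 0.4745 0.035 0.022 -0.125; python3 -c "
from rig import robot;o=robot.get_obs();print(o['q'],o['joint_velocities'])"
```

```text
t 4.4 pos [0.4766 0.0346 0.0949] jaw yaw -0.1339 tilt [ 0.0282 -0.0188 -0.9994] w 0.0869 F [ 0.1  0.4 -0.5]
tool shift mm [ 1.2 -4.3 72.8] spin -0.009
[-1.52584362e-01  5.41123287e-01  1.93124350e+00 -2.39149975e-02
  6.38651868e-01  2.82121127e-05] [-0.00021712 -0.00043462 -0.0008422  -0.0024848  -0.00109673 -0.00092258]
```

>>> play_rows(
  commands=[
    {"x":0,"y":-4,"z":10,"spin":0.0},
    {"x":0,"y":0,"z":10,"spin":0},
    {"x":0,"y":0,"z":10,"spin":0},
    {"x":0,"y":0,"z":0,"spin":0},
  ],
)

```text
time: 4.8
position: [0.4743, 0.0345, 0.0634]
tool_rot: [0.753, 0.658, 0.005, 0.017]
ft_force: [-0.0, 0.1, 0.6]
grip_width: 0.0869
```

```bash
python3 go.py 0.4745 0.035 0.022 -0.125
```

```text
t 4.8 pos [0.4743 0.0345 0.0634] jaw yaw -0.1337 tilt [ 0.0297 -0.019  -0.9994] w 0.0869 F [-0.   0.1  0.6]
tool shift mm [ 1.1 -1.2 41.4] spin -0.009
```

>>> play_rows(
  commands=[
    {"x":0,"y":0,"z":0,"spin":0.0},
    {"x":0,"y":0,"z":0,"spin":0},
  ],
)

```text
time: 5.0
position: [0.4744, 0.0345, 0.0629]
tool_rot: [0.753, 0.658, 0.005, 0.017]
ft_force: [0.0, 0.0, -0.0]
grip_width: 0.0868
```

```bash
python3 go.py 0.4745 0.035 0.022 -0.125
```

```text
t 5.0 pos [0.4744 0.0345 0.0629] jaw yaw -0.1337 tilt [ 0.0288 -0.0188 -0.9994] w 0.0868 F [ 0.  0. -0.]
tool shift mm [ 1.1 -1.2 40.8] spin -0.009
```

>>> play_rows(
  commands=[
    {"x":0,"y":0,"z":-50,"spin":0.0},
    {"x":0,"y":0,"z":0,"spin":0},
    {"x":0,"y":0,"z":0,"spin":0},
    {"x":0,"y":0,"z":0,"spin":0},
  ],
)

```text
time: 5.4
position: [0.4726, 0.0354, 0.1109]
tool_rot: [0.753, 0.658, 0.003, 0.014]
ft_force: [0.5, 0.6, 0.6]
grip_width: 0.0875
```

```bash
python3 go.py 0.4745 0.035 0.022 -0.125
```

```text
t 5.4 pos [0.4726 0.0354 0.1109] jaw yaw -0.1338 tilt [ 0.0225 -0.0179 -0.9996] w 0.0875 F [0.5 0.6 0.6]
tool shift mm [ 1.1 -0.3 89. ] spin -0.009
```

>>> play_rows(
  commands=[
    {"x":0,"y":0,"z":10,"spin":0.0},
    {"x":0,"y":0,"z":10,"spin":0},
    {"x":0,"y":0,"z":10,"spin":0},
    {"x":0,"y":0,"z":10,"spin":0},
  ],
)

```text
time: 5.8
position: [0.4733, 0.0347, 0.0679]
tool_rot: [0.753, 0.658, 0.003, 0.014]
ft_force: [-0.7, -0.1, 1.1]
grip_width: 0.0869
```

```bash
python3 go.py 0.4745 0.035 0.022 -0.125
```

```text
t 5.8 pos [0.4733 0.0347 0.0679] jaw yaw -0.1339 tilt [ 0.0231 -0.0179 -0.9996] w 0.0869 F [-0.7 -0.1  1.1]
tool shift mm [ 1.1 -0.  45.9] spin -0.009
```

>>> play_rows(
  commands=[
    {"x":0,"y":0,"z":-50,"spin":0},
    {"x":0,"y":0,"z":0,"spin":0},
    {"x":0,"y":0,"z":0,"spin":0},
    {"x":0,"y":0,"z":12,"spin":0},
    {"x":0,"y":0,"z":12,"spin":0},
    {"x":0,"y":0,"z":12,"spin":0},
    {"x":0,"y":0,"z":12,"spin":0},
  ],
)

```text
time: 6.5
position: [0.4685, 0.0351, 0.0571]
tool_rot: [0.753, 0.658, -0.004, 0.007]
ft_force: [0.2, -0.3, -0.2]
grip_width: 0.0866
```

>>> play_rows(
  commands=[
    {"x":0,"y":0,"z":-50,"spin":0},
    {"x":0,"y":0,"z":0,"spin":0},
    {"x":0,"y":0,"z":0,"spin":0},
    {"x":0,"y":0,"z":12,"spin":0},
    {"x":0,"y":0,"z":12,"spin":0},
    {"x":0,"y":0,"z":12,"spin":0},
    {"x":0,"y":0,"z":12,"spin":0},
  ],
)

```text
time: 7.2
position: [0.4644, 0.0355, 0.0492]
tool_rot: [0.753, 0.658, -0.008, 0.002]
ft_force: [0.3, -0.7, 0.1]
grip_width: 0.0868
```

```bash
python3 go.py 0.4745 0.035 0.022 -0.125
```

```text
t 7.2 pos [0.4644 0.0355 0.0492] jaw yaw -0.1345 tilt [-0.0096 -0.0129 -0.9999] w 0.0868 F [ 0.3 -0.7  0.1]
tool shift mm [ 1.2 10.2 27.2] spin -0.009
```

>>> play_rows(
  commands=[
    {"x":-50,"y":0,"z":0,"spin":0},
    {"x":0,"y":0,"z":0,"spin":0},
    {"x":0,"y":0,"z":0,"spin":0},
  ],
)

```text
time: 7.5
position: [0.4573, -0.0154, 0.0485]
tool_rot: [0.753, 0.658, -0.008, 0.002]
ft_force: [-0.8, 0.4, -0.4]
grip_width: 0.0868
```

```bash
python3 go.py 0.4745 0.035 0.022 -0.125
```

```text
t 7.5 pos [ 0.4573 -0.0154  0.0485] jaw yaw -0.134 tilt [-0.0087 -0.013  -0.9999] w 0.0868 F [-0.8  0.4 -0.4]
tool shift mm [52.6 10.5 25.7] spin -0.009
```

>>> play_rows(
  commands=[
    {"x":12,"y":5,"z":0,"spin":-0.005},
    {"x":12,"y":5,"z":0,"spin":-0.004},
    {"x":12,"y":0,"z":0,"spin":0},
    {"x":12,"y":0,"z":0,"spin":0},
    {"x":4,"y":0,"z":0,"spin":0},
    {"x":0,"y":0,"z":8,"spin":0},
    {"x":0,"y":0,"z":8,"spin":0},
    {"x":0,"y":0,"z":0,"spin":0},
  ],
)

```text
time: 8.3
position: [0.4753, 0.0441, 0.0312]
tool_rot: [0.747, 0.665, -0.006, 0.003]
ft_force: [-0.4, -0.4, 0.6]
grip_width: 0.087
```

```bash
python3 go.py 0.4745 0.035 0.022 -0.125
```

```text
t 8.3 pos [0.4753 0.0441 0.0312] jaw yaw -0.1161 tilt [-0.0056 -0.0132 -0.9999] w 0.087 F [-0.4 -0.4  0.6]
tool shift mm [-9.   0.3  9.3] spin 0.009
```

>>> play_rows(
  commands=[
    {"x":-8,"y":0,"z":4,"spin":0.005},
    {"x":0,"y":0,"z":4,"spin":0},
    {"x":0,"y":0,"z":0,"spin":0},
  ],
)

```text
time: 8.6
position: [0.4737, 0.0343, 0.0218]
tool_rot: [0.749, 0.662, -0.007, 0.002]
ft_force: [-0.1, 0.5, 0.3]
grip_width: 0.0866
```

```bash
python3 go.py 0.4745 0.035 0.022 -0.125
python3 - <<'E'
from h import *
from rig import cams
for n in("side","top"):
    d=cams.camera(n);np.savez(n+"2.npz",**d);c=d["img"][:,:,::-1]
    c=c[205:310,240:345] if n=="side" else c[200:300,190:290]
    cv2.imwrite(f"pics/{n}2.png",cv2.resize(c,None,fx=5,fy=5,interpolation=3))
E
```

```text
t 8.6 pos [0.4737 0.0343 0.0218] jaw yaw -0.1234 tilt [-0.0074 -0.0131 -0.9999] w 0.0866 F [-0.1  0.5  0.3]
tool shift mm [ 0.8  0.7 -0.2] spin 0.002
```

View pics/side2.png

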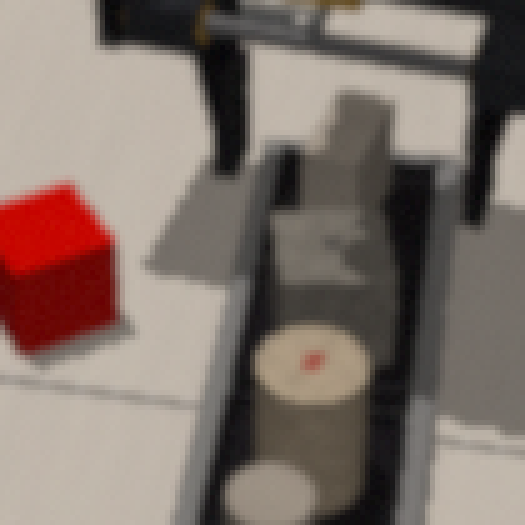

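The fingers straddle the slab, with tips at about (230,165) and (475,215) in the crop. I close the gripper.

>>> play_rows(
  commands=[
    {"x":0,"y":0,"z":0,"spin":0},
    {"x":0,"y":0,"z":0,"spin":0},
    {"x":0,"y":0,"z":0,"spin":0},
    {"x":0,"y":0,"z":0,"spin":0},
    {"x":0,"y":0,"z":0,"spin":0},
    {"x":0,"y":0,"z":0,"spin":0},
    {"x":0,"y":0,"z":0,"spin":0},
    {"x":0,"y":0,"z":0,"spin":0},
  ],
  grip=0,
  newtons=20,
)

```text
time: 9.5
position: [0.4746, 0.0344, 0.0231]
tool_rot: [0.749, 0.662, -0.006, 0.003]
ft_force: [0.2, -0.0, -0.7]
grip_width: 0.0304
```

```bash
python3 go.py 0.4745 0.035 0.022 -0.125
```

```text
t 9.5 pos [0.4746 0.0344 0.0231] jaw yaw -0.1231 tilt [-0.0048 -0.0135 -0.9999] w 0.0304 F [ 0.2 -0.  -0.7]
tool shift mm [ 0.6 -0.2  1. ] spin 0.002
```

>>> play_rows(
  commands=[
    {"x":0,"y":0,"z":0,"spin":0},
    {"x":0,"y":0,"z":0,"spin":0},
    {"x":0,"y":0,"z":0,"spin":0},
  ],
)

```text
time: 9.8
position: [0.4748, 0.0344, 0.0231]
tool_rot: [0.749, 0.662, -0.006, 0.004]
ft_force: [0.4, -0.8, -0.2]
grip_width: 0.0218
```

```bash
python3 go.py 0.4745 0.035 0.022 -0.125
```

```text
t 9.8 pos [0.4748 0.0344 0.0231] jaw yaw -0.123 tilt [-0.0044 -0.0135 -0.9999] w 0.0218 F [ 0.4 -0.8 -0.2]
tool shift mm [ 0.6 -0.3  1.1] spin 0.002
```

>>> play_rows(
  commands=[
    {"x":0,"y":0,"z":-12,"spin":0},
    {"x":0,"y":0,"z":-15,"spin":0},
    {"x":0,"y":0,"z":-15,"spin":0},
    {"x":0,"y":0,"z":-15,"spin":0},
    {"x":0,"y":0,"z":-15,"spin":0},
    {"x":0,"y":0,"z":-8,"spin":0},
    {"x":0,"y":0,"z":-4,"spin":0},
    {"x":0,"y":0,"z":0,"spin":0},
  ],
)

```text
time: 10.6
position: [0.4735, 0.0359, 0.1132]
tool_rot: [0.749, 0.662, -0.007, 0.003]
ft_force: [-0.3, 0.2, -1.2]
grip_width: 0.022
```

```bash
python3 go.py 0.5423 -0.1421 0.1 -0.052
python3 - <<'E'
from h import *
from rig import cams
for n in("side","top"):
    d=cams.camera(n);np.savez(n+"3.npz",**d);c=d["img"][:,:,::-1]
    c=c[140:320,200:380] if n=="side" else c[200:300,190:290]
    cv2.imwrite(f"pics/{n}3.png",cv2.resize(c,None,fx=3,fy=3,interpolation=3))
E
```

```text
t 10.6 pos [0.4735 0.0359 0.1132] jaw yaw -0.1231 tilt [-0.0067 -0.013  -0.9999] w 0.022 F [-0.3  0.2 -1.2]
tool shift mm [-168.    90.3   15.1] spin -0.071
```

View pics/side3.png

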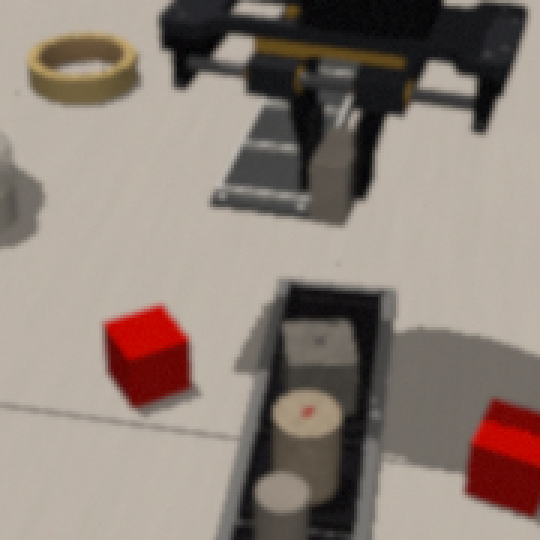

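>>> play_rows(
  commands=[
    {"x":-20,"y":11,"z":0,"spin":-0.01},
    {"x":-22,"y":12,"z":0,"spin":-0.01},
    {"x":-22,"y":12,"z":0,"spin":-0.01},
    {"x":-22,"y":12,"z":0,"spin":-0.01},
    {"x":-22,"y":12,"z":0,"spin":-0.01},
    {"x":-22,"y":12,"z":0,"spin":-0.01},
    {"x":-15,"y":8,"z":0,"spin":0},
    {"x":0,"y":0,"z":0,"spin":0},
  ],
)

```text
time: 11.5
position: [0.5355, -0.1194, 0.1061]
tool_rot: [0.728, 0.686, -0.011, -0.005]
ft_force: [-0.0, 1.1, -1.0]
grip_width: 0.0221
```

```bash
python3 go.py 0.5423 -0.1421 0.02 -0.052
```

```text
t 11.5 pos [ 0.5355 -0.1194  0.1061] jaw yaw -0.0587 tilt [-0.0232 -0.0079 -0.9997] w 0.0221 F [-0.   1.1 -1. ]
tool shift mm [-21.5  10.   86.1] spin -0.007
```

>>> play_rows(
  commands=[
    {"x":-10,"y":4,"z":0,"spin":0},
    {"x":-10,"y":4,"z":0,"spin":0},
    {"x":0,"y":0,"z":0,"spin":0},
    {"x":0,"y":0,"z":35,"spin":0},
    {"x":0,"y":0,"z":0,"spin":0},
    {"x":0,"y":0,"z":0,"spin":0},
    {"x":0,"y":0,"z":0,"spin":0},
  ],
)

```text
time: 12.2
position: [0.5397, -0.1376, 0.071]
tool_rot: [0.727, 0.687, -0.012, -0.008]
ft_force: [-0.0, 0.6, -0.4]
grip_width: 0.0218
```

```bash
python3 go.py 0.5423 -0.1421 0.02 -0.052
```

```text
t 12.2 pos [ 0.5397 -0.1376  0.071 ] jaw yaw -0.0566 tilt [-0.0273 -0.0049 -0.9996] w 0.0218 F [-0.   0.6 -0.4]
tool shift mm [-4.1  4.2 50.9] spin -0.005
```

>>> play_rows(
  commands=[
    {"x":-4,"y":3,"z":8,"spin":0},
    {"x":0,"y":0,"z":10,"spin":0},
    {"x":0,"y":0,"z":10,"spin":0},
    {"x":0,"y":0,"z":6,"spin":0},
    {"x":0,"y":0,"z":4,"spin":0},
    {"x":0,"y":0,"z":0,"spin":0},
  ],
)

```text
time: 12.8
position: [0.5433, -0.1425, 0.0324]
tool_rot: [0.727, 0.687, -0.011, -0.005]
ft_force: [-0.5, -0.0, -1.2]
grip_width: 0.0221
```

```bash
python3 go.py 0.5423 -0.1421 0.02 -0.052
```

```text
t 12.8 pos [ 0.5433 -0.1425  0.0324] jaw yaw -0.0559 tilt [-0.023  -0.0069 -0.9997] w 0.0221 F [-0.5 -0.  -1.2]
tool shift mm [ 0.5 -0.8 12.4] spin -0.004
```

>>> play_rows(
  commands=[
    {"x":0,"y":0,"z":5,"spin":0},
    {"x":0,"y":0,"z":4,"spin":0},
    {"x":0,"y":0,"z":2,"spin":0},
    {"x":0,"y":0,"z":0,"spin":0},
  ],
)

```text
time: 13.2
position: [0.5431, -0.1427, 0.0205]
tool_rot: [0.727, 0.687, -0.011, -0.005]
ft_force: [-0.6, 0.3, -1.4]
grip_width: 0.0218
```

```bash
python3 go.py 0.5423 -0.1421 0.02 -0.052
python3 - <<'E'
from h import *
from rig import cams
for n in("side","top"):
    d=cams.camera(n);np.savez(n+"4.npz",**d);c=d["img"][:,:,::-1]
    c=c[120:240,230:380] if n=="side" else c[180:270,290:450]
    cv2.imwrite(f"pics/{n}4.png",cv2.resize(c,None,fx=4,fy=4,interpolation=3))
E
```

```text
t 13.2 pos [ 0.5431 -0.1427  0.0205] jaw yaw -0.056 tilt [-0.0229 -0.0069 -0.9997] w 0.0218 F [-0.6  0.3 -1.4]
tool shift mm [ 0.5 -0.9  0.5] spin -0.004
```

View pics/side4.png

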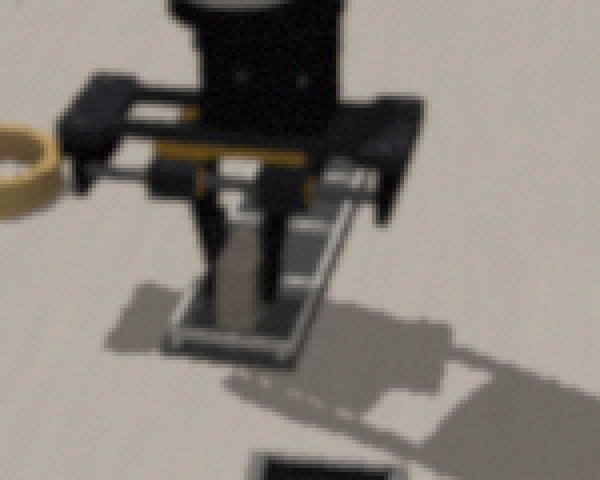

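>>> play_rows(
  commands=[
    {"x":0,"y":0,"z":1,"spin":0},
    {"x":0,"y":0,"z":0,"spin":0},
  ],
)

```text
time: 13.5
position: [0.5437, -0.1429, 0.0205]
tool_rot: [0.727, 0.687, -0.01, -0.005]
ft_force: [1.0, 0.1, -0.6]
grip_width: 0.0221
```

>>> play_rows(
  commands=[
    {"x":0,"y":0,"z":0,"spin":0},
    {"x":0,"y":0,"z":0,"spin":0},
    {"x":0,"y":0,"z":0,"spin":0},
    {"x":0,"y":0,"z":0,"spin":0},
    {"x":0,"y":0,"z":0,"spin":0},
    {"x":0,"y":0,"z":0,"spin":0},
    {"x":0,"y":0,"z":0,"spin":0},
  ],
  grip=1,
)

```text
time: 14.2
position: [0.5444, -0.1432, 0.0211]
tool_rot: [0.727, 0.687, -0.01, -0.004]
ft_force: [0.7, 0.3, -0.8]
grip_width: 0.0703
```

```bash
python3 go.py 0.5423 -0.1421 0.13 -0.052
```

```text
t 14.2 pos [ 0.5444 -0.1432  0.0211] jaw yaw -0.0558 tilt [-0.0197 -0.0084 -0.9998] w 0.0703 F [ 0.7  0.3 -0.8]
tool shift mm [-1.000e-01 -4.200e+00 -1.089e+02] spin -0.004
```

>>> play_rows(
  commands=[
    {"x":0,"y":0,"z":-12,"spin":0},
    {"x":0,"y":0,"z":-15,"spin":0},
    {"x":0,"y":0,"z":-15,"spin":0},
    {"x":0,"y":0,"z":-15,"spin":0},
    {"x":0,"y":0,"z":-15,"spin":0},
    {"x":0,"y":0,"z":-15,"spin":0},
    {"x":0,"y":0,"z":-8,"spin":0},
    {"x":0,"y":0,"z":0,"spin":0},
  ],
  grip=1,
)

```text
time: 15.0
position: [0.5465, -0.1423, 0.1244]
tool_rot: [0.727, 0.687, -0.01, -0.003]
ft_force: [0.6, -0.6, 0.1]
grip_width: 0.0869
```

```bash
python3 go.py 0.4717 0.1035 0.12 0.24
python3 - <<'E'
from h import *
from rig import cams
for n in("side","top"):
    d=cams.camera(n);np.savez(n+"5.npz",**d);c=d["img"][:,:,::-1]
    c=c[120:240,230:380] if n=="side" else c[180:270,290:450]
    cv2.imwrite(f"pics/{n}5.png",cv2.resize(c,None,fx=4,fy=4,interpolation=3))
E
```

```text
t 15.0 pos [ 0.5465 -0.1423  0.1244] jaw yaw -0.0557 tilt [-0.0179 -0.0092 -0.9998] w 0.0869 F [ 0.6 -0.6  0.1]
tool shift mm [241.2 -88.3   3.5] spin -0.296
```

View pics/side5.png

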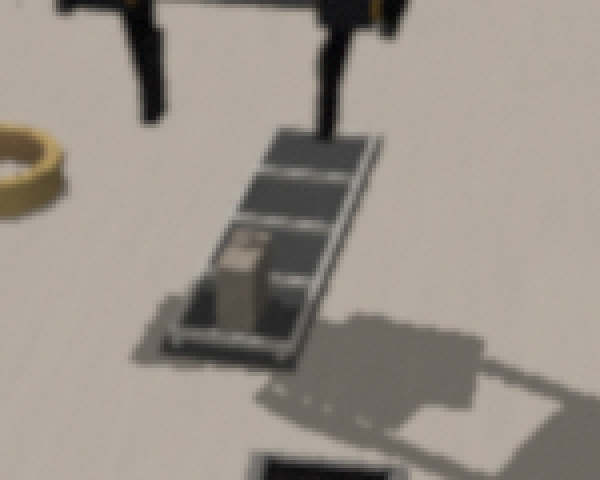

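The slab stands upright and about central in the leftmost pocket. Next is the cube, the speckled grey one at top-view (226,251), not a red one.

>>> play_rows(
  commands=[
    {"x":20,"y":-7,"z":0,"spin":0},
    {"x":24,"y":-9,"z":0,"spin":0},
    {"x":24,"y":-9,"z":0,"spin":0},
    {"x":24,"y":-9,"z":0,"spin":0},
    {"x":24,"y":-9,"z":0,"spin":0},
    {"x":24,"y":-9,"z":0,"spin":0},
    {"x":24,"y":-9,"z":0,"spin":0},
    {"x":20,"y":-7,"z":0,"spin":0},
  ],
)

```text
time: 15.9
position: [0.4765, 0.0583, 0.1167]
tool_rot: [0.728, 0.685, -0.015, -0.012]
ft_force: [0.2, 0.7, -0.0]
grip_width: 0.0869
```

>>> play_rows(
  commands=[
    {"x":20,"y":-7,"z":0,"spin":0},
    {"x":10,"y":-4,"z":0,"spin":0},
    {"x":0,"y":0,"z":0,"spin":-0.08},
    {"x":0,"y":0,"z":0,"spin":-0.08},
    {"x":0,"y":0,"z":0,"spin":-0.07},
    {"x":0,"y":0,"z":0,"spin":-0.03},
    {"x":0,"y":0,"z":0,"spin":0},
  ],
)

```text
time: 16.6
position: [0.4553, 0.0978, 0.1129]
tool_rot: [0.626, 0.779, -0.018, -0.021]
ft_force: [-0.1, -0.1, 0.3]
grip_width: 0.087
```

```bash
python3 go.py 0.4717 0.1035 0.12 0.24
```

```text
t 16.6 pos [0.4553 0.0978 0.1129] jaw yaw 0.2172 tilt [-5.520e-02 -8.000e-04 -9.985e-01] w 0.087 F [-0.1 -0.1  0.3]
tool shift mm [ 2.2 16.8 -8. ] spin -0.023
```

>>> play_rows(
  commands=[
    {"x":2,"y":10,"z":0,"spin":-0.02},
    {"x":0,"y":6,"z":0,"spin":0},
    {"x":0,"y":0,"z":0,"spin":0},
    {"x":0,"y":0,"z":50,"spin":0},
    {"x":0,"y":0,"z":0,"spin":0},
    {"x":0,"y":0,"z":0,"spin":0},
    {"x":0,"y":0,"z":0,"spin":0},
  ],
)

```text
time: 17.3
position: [0.4702, 0.1041, 0.06]
tool_rot: [0.618, 0.785, -0.018, -0.022]
ft_force: [-0.9, 0.8, -0.5]
grip_width: 0.0875
```

```bash
python3 go.py 0.4717 0.1035 0.12 0.24
```

```text
t 17.3 pos [0.4702 0.1041 0.06  ] jaw yaw 0.2367 tilt [-5.710e-02 -8.000e-04 -9.984e-01] w 0.0875 F [-0.9  0.8 -0.5]
tool shift mm [ -0.2  -2.1 -59.9] spin -0.003
```

>>> play_rows(
  commands=[
    {"x":0,"y":0,"z":-12,"spin":0},
    {"x":0,"y":0,"z":-12,"spin":0},
    {"x":0,"y":0,"z":-12,"spin":0},
    {"x":0,"y":0,"z":-12,"spin":0},
    {"x":0,"y":0,"z":0,"spin":0},
  ],
)

```text
time: 17.8
position: [0.4782, 0.1041, 0.1236]
tool_rot: [0.619, 0.785, -0.011, -0.013]
ft_force: [1.1, 0.0, -0.4]
grip_width: 0.0872
```

```bash
python3 go.py 0.4717 0.1035 0.12 0.24
```

```text
t 17.8 pos [0.4782 0.1041 0.1236] jaw yaw 0.2364 tilt [-0.0328 -0.0011 -0.9995] w 0.0872 F [ 1.1  0.  -0.4]
tool shift mm [ 0.9 -6.3  3.8] spin -0.004
```

>>> play_rows(
  commands=[
    {"x":0,"y":-3,"z":50,"spin":0},
    {"x":0,"y":0,"z":0,"spin":0},
    {"x":0,"y":0,"z":0,"spin":0},
    {"x":0,"y":0,"z":-13,"spin":0},
    {"x":0,"y":0,"z":-13,"spin":0},
    {"x":0,"y":0,"z":-13,"spin":0},
    {"x":0,"y":0,"z":-13,"spin":0},
    {"x":0,"y":0,"z":0,"spin":0},
  ],
)

```text
time: 18.6
position: [0.4819, 0.1035, 0.144]
tool_rot: [0.619, 0.786, -0.002, -0.001]
ft_force: [-0.9, 0.4, -0.1]
grip_width: 0.087
```

```bash
python3 go.py 0.4717 0.1035 0.12 0.24
```

```text
t 18.6 pos [0.4819 0.1035 0.144 ] jaw yaw 0.2365 tilt [-0.0042 -0.0014 -1.    ] w 0.087 F [-0.9  0.4 -0.1]
tool shift mm [ 2.4 -9.8 24.1] spin -0.004
```

>>> play_rows(
  commands=[
    {"x":0,"y":0,"z":0,"spin":0},
    {"x":0,"y":0,"z":50,"spin":0},
    {"x":0,"y":0,"z":0,"spin":0},
    {"x":0,"y":0,"z":0,"spin":0},
    {"x":0,"y":0,"z":0,"spin":0},
  ],
)

```text
time: 19.1
position: [0.484, 0.1035, 0.0976]
tool_rot: [0.619, 0.786, 0.0, 0.002]
ft_force: [-0.3, 0.3, 0.1]
grip_width: 0.0869
```

```bash
python3 go.py 0.4717 0.1035 0.022 0.24
```

```text
t 19.1 pos [0.484  0.1035 0.0976] jaw yaw 0.2365 tilt [ 0.0029 -0.0015 -1.    ] w 0.0869 F [-0.3  0.3  0.1]
tool shift mm [  3.  -12.1  75.6] spin -0.003
```

Tilt is now near zero. I'll descend in single steps with pauses.

>>> play_rows(
  commands=[
    {"x":2,"y":-12,"z":0,"spin":0},
    {"x":0,"y":0,"z":0,"spin":0},
    {"x":0,"y":0,"z":45,"spin":0},
    {"x":0,"y":0,"z":0,"spin":0},
    {"x":0,"y":0,"z":0,"spin":0},
  ],
)

```text
time: 19.6
position: [0.4747, 0.1026, 0.0584]
tool_rot: [0.619, 0.786, 0.004, 0.006]
ft_force: [0.0, -0.6, 0.1]
grip_width: 0.0869
```

```bash
python3 go.py 0.4717 0.1035 0.022 0.24
```

```text
t 19.6 pos [0.4747 0.1026 0.0584] jaw yaw 0.2368 tilt [ 0.0152 -0.0017 -0.9999] w 0.0869 F [ 0.  -0.6  0.1]
tool shift mm [ 1.8 -3.2 36.3] spin -0.003
```

>>> play_rows(
  commands=[
    {"x":1.5,"y":-3,"z":0,"spin":0},
    {"x":0,"y":0,"z":12,"spin":0},
    {"x":0,"y":0,"z":12,"spin":0},
    {"x":0,"y":0,"z":8,"spin":0},
    {"x":0,"y":0,"z":2,"spin":0},
    {"x":0,"y":0,"z":0,"spin":0},
  ],
)

```text
time: 20.2
position: [0.476, 0.1034, 0.0292]
tool_rot: [0.618, 0.786, 0.008, 0.012]
ft_force: [0.2, -0.5, -0.2]
grip_width: 0.0872
```

```bash
python3 go.py 0.4717 0.1035 0.022 0.24
python3 - <<'E'
from h import *
from rig import cams
for n in("side","top"):
    d=cams.camera(n);np.savez(n+"6.npz",**d);c=d["img"][:,:,::-1]
    c=c[205:310,240:345] if n=="side" else c[180:270,290:450]
    cv2.imwrite(f"pics/{n}6.png",cv2.resize(c,None,fx=5,fy=5,interpolation=3))
E
```

```text
t 20.2 pos [0.476  0.1034 0.0292] jaw yaw 0.237 tilt [ 0.0295 -0.0019 -0.9996] w 0.0872 F [ 0.2 -0.5 -0.2]
tool shift mm [ 1.1 -4.3  7.1] spin -0.003
```

View pics/side6.png

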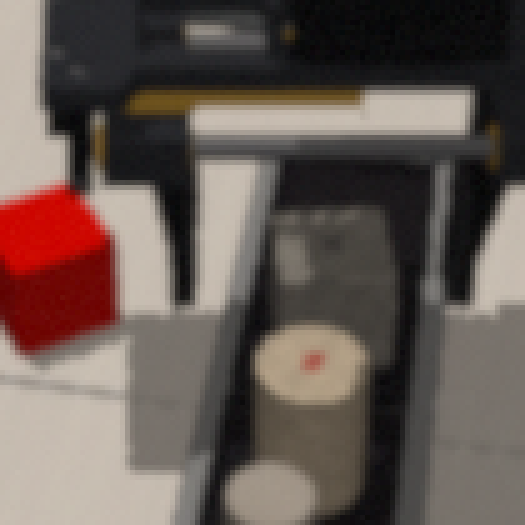

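>>> play_rows(
  commands=[
    {"x":1,"y":-4,"z":3,"spin":0},
    {"x":0,"y":0,"z":3,"spin":0},
    {"x":0,"y":0,"z":1,"spin":0},
    {"x":0,"y":0,"z":0,"spin":0},
  ],
)

```text
time: 20.7
position: [0.4719, 0.1035, 0.022]
tool_rot: [0.618, 0.786, 0.009, 0.013]
ft_force: [-0.0, 0.7, -0.5]
grip_width: 0.0864
```

```bash
python3 go.py 0.4717 0.1035 0.022 0.24
```

```text
t 20.7 pos [0.4719 0.1035 0.022 ] jaw yaw 0.2371 tilt [ 0.0304 -0.0019 -0.9995] w 0.0864 F [-0.   0.7 -0.5]
tool shift mm [ 0.1 -0.2  0. ] spin -0.003
```

>>> play_rows(
  commands=[
    {"x":0,"y":0,"z":0,"spin":0},
    {"x":0,"y":0,"z":0,"spin":0},
    {"x":0,"y":0,"z":0,"spin":0},
    {"x":0,"y":0,"z":0,"spin":0},
    {"x":0,"y":0,"z":0,"spin":0},
    {"x":0,"y":0,"z":0,"spin":0},
    {"x":0,"y":0,"z":0,"spin":0},
    {"x":0,"y":0,"z":0,"spin":0},
  ],
  grip=0,
  newtons=25,
)

```text
time: 21.5
position: [0.4723, 0.1035, 0.0223]
tool_rot: [0.618, 0.786, 0.009, 0.013]
ft_force: [-0.9, 0.6, -0.1]
grip_width: 0.0397
```

```bash
python3 go.py 0.4717 0.1035 0.022 0.24
```

```text
t 21.5 pos [0.4723 0.1035 0.0223] jaw yaw 0.2371 tilt [ 0.0312 -0.0019 -0.9995] w 0.0397 F [-0.9  0.6 -0.1]
tool shift mm [ 0.2 -0.6  0.3] spin -0.003
```

>>> play_rows(
  commands=[
    {"x":0,"y":0,"z":-10,"spin":0},
    {"x":0,"y":0,"z":-20,"spin":0},
    {"x":0,"y":0,"z":0,"spin":0},
    {"x":0,"y":0,"z":-30,"spin":0},
    {"x":0,"y":0,"z":0,"spin":0},
    {"x":0,"y":0,"z":-30,"spin":0},
    {"x":0,"y":0,"z":0,"spin":0},
    {"x":0,"y":0,"z":0,"spin":0},
  ],
)

```text
time: 22.3
position: [0.4669, 0.1035, 0.112]
tool_rot: [0.619, 0.786, 0.007, 0.01]
ft_force: [-0.9, 0.5, -1.2]
grip_width: 0.0401
```

```bash
python3 go.py 0.5386 -0.212 0.12 -0.052
```

```text
t 22.3 pos [0.4669 0.1035 0.112 ] jaw yaw 0.2368 tilt [ 0.024  -0.0018 -0.9997] w 0.0401 F [-0.9  0.5 -1.2]
tool shift mm [-323.6   -4.2   -5.7] spin 0.289
```

>>> play_rows(
  commands=[
    {"x":-20,"y":0,"z":0,"spin":0},
    {"x":-32,"y":0,"z":0,"spin":0},
    {"x":-32,"y":0,"z":0,"spin":0},
    {"x":-32,"y":0,"z":0,"spin":0},
    {"x":-32,"y":0,"z":0,"spin":0},
    {"x":-32,"y":0,"z":0,"spin":0},
    {"x":-32,"y":0,"z":0,"spin":0},
    {"x":-25,"y":0,"z":0,"spin":0},
  ],
)

```text
time: 23.1
position: [0.5167, -0.1302, 0.1007]
tool_rot: [0.616, 0.788, 0.003, 0.0]
ft_force: [0.3, -0.1, -1.2]
grip_width: 0.0402
```

```bash
python3 go.py 0.5386 -0.212 0.12 -0.052
```

```text
t 23.1 pos [ 0.5167 -0.1302  0.1007] jaw yaw 0.2435 tilt [ 0.0038  0.0047 -1.    ] w 0.0402 F [ 0.3 -0.1 -1.2]
tool shift mm [-84.6   1.7 -19.6] spin 0.295
```

>>> play_rows(
  commands=[
    {"x":-25,"y":0,"z":0,"spin":0},
    {"x":-25,"y":0,"z":0,"spin":0},
    {"x":-20,"y":0,"z":0,"spin":0},
    {"x":0,"y":0,"z":0,"spin":0.09},
    {"x":0,"y":0,"z":0,"spin":0.09},
    {"x":0,"y":0,"z":0,"spin":0.06},
    {"x":0,"y":0,"z":0,"spin":0.02},
    {"x":0,"y":0,"z":0,"spin":0},
  ],
)

```text
time: 23.9
position: [0.5296, -0.2041, 0.088]
tool_rot: [0.719, 0.695, 0.001, -0.008]
ft_force: [0.3, 0.6, -1.9]
grip_width: 0.0398
```

```bash
python3 go.py 0.5386 -0.212 0.0195 -0.052
```

```text
t 23.9 pos [ 0.5296 -0.2041  0.088 ] jaw yaw -0.033 tilt [-0.0102  0.013  -0.9999] w 0.0398 F [ 0.3  0.6 -1.9]
tool shift mm [-8.4  9.9 68.3] spin 0.019
```

>>> play_rows(
  commands=[
    {"x":-8,"y":9,"z":0,"spin":0.015},
    {"x":0,"y":0,"z":-13,"spin":0},
    {"x":0,"y":0,"z":-13,"spin":0},
    {"x":0,"y":0,"z":-13,"spin":0},
    {"x":0,"y":0,"z":-13,"spin":0},
    {"x":0,"y":0,"z":0,"spin":0},
    {"x":0,"y":0,"z":0,"spin":0},
  ],
)

```text
time: 24.6
position: [0.5409, -0.214, 0.1458]
tool_rot: [0.723, 0.691, 0.001, -0.007]
ft_force: [-0.4, -0.6, -1.3]
grip_width: 0.0401
```

```bash
python3 go.py 0.5386 -0.212 0.0195 -0.052
```

```text
t 24.6 pos [ 0.5409 -0.214   0.1458] jaw yaw -0.0453 tilt [-0.0074  0.0112 -0.9999] w 0.0401 F [-0.4 -0.6 -1.3]
tool shift mm [  0.6  -1.4 126.3] spin 0.007
```

>>> play_rows(
  commands=[
    {"x":0,"y":0,"z":50,"spin":0},
    {"x":0,"y":0,"z":0,"spin":0},
    {"x":0,"y":0,"z":0,"spin":0},
    {"x":0,"y":0,"z":0,"spin":0},
  ],
)

```text
time: 25.0
position: [0.5412, -0.2137, 0.0955]
tool_rot: [0.723, 0.691, 0.001, -0.007]
ft_force: [0.4, -1.0, -1.8]
grip_width: 0.0401
```

```bash
python3 go.py 0.5386 -0.212 0.0195 -0.052
```

```text
t 25.0 pos [ 0.5412 -0.2137  0.0955] jaw yaw -0.0447 tilt [-0.0076  0.0114 -0.9999] w 0.0401 F [ 0.4 -1.  -1.8]
tool shift mm [ 0.7 -2.  76. ] spin 0.007
```

>>> play_rows(
  commands=[
    {"x":0,"y":-2,"z":20,"spin":0.007},
    {"x":0,"y":0,"z":20,"spin":0},
    {"x":0,"y":0,"z":12,"spin":0},
    {"x":0,"y":0,"z":6,"spin":0},
    {"x":0,"y":0,"z":0,"spin":0},
  ],
)

```text
time: 25.5
position: [0.5452, -0.2169, 0.0471]
tool_rot: [0.725, 0.689, 0.004, 0.003]
ft_force: [0.3, 1.0, -2.3]
grip_width: 0.0399
```

```bash
python3 go.py 0.5386 -0.212 0.0195 -0.052
```

```text
t 25.5 pos [ 0.5452 -0.2169  0.0471] jaw yaw -0.0514 tilt [ 9.8e-03  2.0e-04 -1.0e+00] w 0.0399 F [ 0.3  1.  -2.3]
tool shift mm [ 4.5 -7.1 27.6] spin 0.001
```

>>> play_rows(
  commands=[
    {"x":4,"y":-6,"z":5,"spin":0},
    {"x":0,"y":0,"z":0,"spin":0},
    {"x":0,"y":0,"z":8,"spin":0},
    {"x":0,"y":0,"z":6,"spin":0},
    {"x":0,"y":0,"z":0,"spin":0},
    {"x":0,"y":0,"z":0,"spin":0},
  ],
)

```text
time: 26.1
position: [0.5407, -0.213, 0.0292]
tool_rot: [0.725, 0.689, 0.004, 0.006]
ft_force: [0.6, 0.0, -1.1]
grip_width: 0.0402
```

```bash
python3 go.py 0.5386 -0.212 0.0195 -0.052
```

```text
t 26.1 pos [ 0.5407 -0.213   0.0292] jaw yaw -0.0512 tilt [ 0.0138 -0.0023 -0.9999] w 0.0402 F [ 0.6  0.  -1.1]
tool shift mm [ 0.9 -2.3  9.7] spin 0.001
```

>>> play_rows(
  commands=[
    {"x":1,"y":-2,"z":4,"spin":0},
    {"x":0,"y":0,"z":3,"spin":0},
    {"x":0,"y":0,"z":2,"spin":0},
    {"x":0,"y":0,"z":0,"spin":0},
  ],
)

```text
time: 26.5
position: [0.539, -0.2121, 0.0195]
tool_rot: [0.725, 0.689, 0.004, 0.006]
ft_force: [-1.1, 0.3, 0.5]
grip_width: 0.04
```

```bash
python3 go.py 0.5386 -0.212 0.0195 -0.052
python3 - <<'E'
from h import *
from rig import cams
for n in("side","top"):
    d=cams.camera(n);np.savez(n+"7.npz",**d);c=d["img"][:,:,::-1]
    c=c[120:240,230:380] if n=="side" else c[180:270,290:450]
    cv2.imwrite(f"pics/{n}7.png",cv2.resize(c,None,fx=4,fy=4,interpolation=3))
E
```

```text
t 26.5 pos [ 0.539  -0.2121  0.0195] jaw yaw -0.0513 tilt [ 0.0142 -0.0025 -0.9999] w 0.04 F [-1.1  0.3  0.5]
tool shift mm [ 0.1 -0.4  0. ] spin 0.001
```

View pics/side7.png

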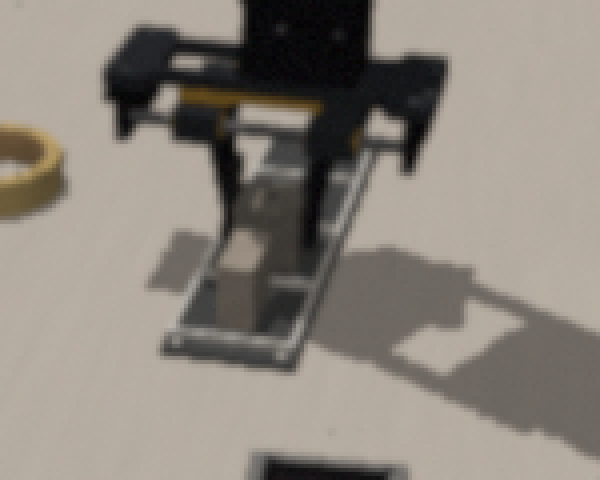

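The cube is in its pocket and the vertical force shows light contact, so I let go.

>>> play_rows(
  commands=[
    {"x":0,"y":0,"z":0,"spin":0},
    {"x":0,"y":0,"z":0,"spin":0},
    {"x":0,"y":0,"z":0,"spin":0},
    {"x":0,"y":0,"z":0,"spin":0},
    {"x":0,"y":0,"z":0,"spin":0},
    {"x":0,"y":0,"z":0,"spin":0},
  ],
  grip=1,
)

```text
time: 27.2
position: [0.5399, -0.2128, 0.0206]
tool_rot: [0.725, 0.689, 0.005, 0.007]
ft_force: [-0.1, 0.4, 0.2]
grip_width: 0.0804
```

>>> play_rows(
  commands=[
    {"x":0,"y":0,"z":-12,"spin":0},
    {"x":0,"y":0,"z":-15,"spin":0},
    {"x":0,"y":0,"z":-15,"spin":0},
    {"x":0,"y":0,"z":-15,"spin":0},
    {"x":0,"y":0,"z":-15,"spin":0},
    {"x":0,"y":0,"z":-15,"spin":0},
    {"x":0,"y":0,"z":-8,"spin":0},
    {"x":0,"y":0,"z":0,"spin":0},
  ],
)

```text
time: 28.0
position: [0.5384, -0.2124, 0.1241]
tool_rot: [0.725, 0.689, 0.005, 0.008]
ft_force: [0.2, -1.0, 0.1]
grip_width: 0.0868
```

```bash
python3 go.py 0.4682 0.175 0.12 0
python3 - <<'E'
from h import *
from rig import cams
for n in("side","top"):
    d=cams.camera(n);np.savez(n+"8.npz",**d);c=d["img"][:,:,::-1]
    c=c[120:240,230:380] if n=="side" else c[180:270,290:450]
    cv2.imwrite(f"pics/{n}8.png",cv2.resize(c,None,fx=4,fy=4,interpolation=3))
E
```

```text
t 28.0 pos [ 0.5384 -0.2124  0.1241] jaw yaw -0.0511 tilt [ 0.0183 -0.0053 -0.9998] w 0.0868 F [ 0.2 -1.   0.1]
tool shift mm [383.3 -89.9   0.8] spin -0.051
```

View pics/side8.png

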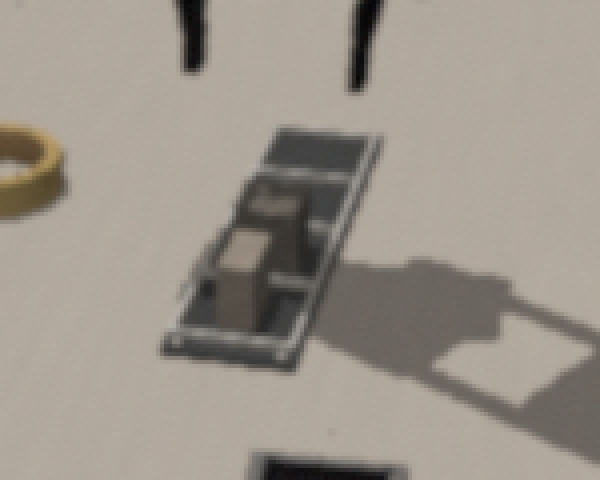

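>>> play_rows(
  commands=[
    {"x":20,"y":-4,"z":-1,"spin":0},
    {"x":30,"y":-7,"z":-2,"spin":0},
    {"x":30,"y":-7,"z":-2,"spin":0},
    {"x":30,"y":-7,"z":-2,"spin":0},
    {"x":30,"y":-7,"z":-2,"spin":0},
    {"x":30,"y":-7,"z":-2,"spin":0},
    {"x":30,"y":-7,"z":-2,"spin":0},
    {"x":30,"y":-7,"z":-2,"spin":0},
  ],
)

```text
time: 28.9
position: [0.4874, 0.0338, 0.1306]
tool_rot: [0.727, 0.686, 0.001, -0.001]
ft_force: [0.7, 0.1, -0.2]
grip_width: 0.0872
```

```bash
python3 go.py 0.4682 0.175 0.12 0
```

```text
t 28.9 pos [0.4874 0.0338 0.1306] jaw yaw -0.0584 tilt [ 7.0e-04  2.8e-03 -1.0e+00] w 0.0872 F [ 0.7  0.1 -0.2]
tool shift mm [139.8 -27.4  11. ] spin -0.058
```

>>> play_rows(
  commands=[
    {"x":28,"y":-4,"z":-2,"spin":0},
    {"x":28,"y":-4,"z":-2,"spin":0},
    {"x":28,"y":-4,"z":-2,"spin":0},
    {"x":24,"y":-4,"z":-2,"spin":0},
    {"x":12,"y":-3,"z":0,"spin":-0.03},
    {"x":0,"y":0,"z":0,"spin":-0.02},
    {"x":0,"y":0,"z":0,"spin":0},
  ],
)

```text
time: 29.6
position: [0.46, 0.1692, 0.1343]
tool_rot: [0.706, 0.708, -0.005, -0.009]
ft_force: [-0.2, 0.6, 0.1]
grip_width: 0.0869
```

```bash
python3 go.py 0.4682 0.175 0.025 0
```

```text
t 29.6 pos [0.46   0.1692 0.1343] jaw yaw 0.0033 tilt [-0.0197  0.0044 -0.9998] w 0.0869 F [-0.2  0.6  0.1]
tool shift mm [  5.3  10.3 109.1] spin 0.003
```

>>> play_rows(
  commands=[
    {"x":5,"y":9,"z":0,"spin":0},
    {"x":0,"y":0,"z":0,"spin":0},
    {"x":0,"y":0,"z":40,"spin":0},
    {"x":0,"y":0,"z":0,"spin":0},
    {"x":0,"y":0,"z":20,"spin":0},
    {"x":0,"y":0,"z":0,"spin":0},
    {"x":0,"y":0,"z":0,"spin":0},
  ],
)

```text
time: 30.3
position: [0.4722, 0.1718, 0.0746]
tool_rot: [0.709, 0.706, -0.004, -0.008]
ft_force: [0.4, -0.2, 0.3]
grip_width: 0.0876
```

```bash
python3 go.py 0.4682 0.175 0.025 0
```

```text
t 30.3 pos [0.4722 0.1718 0.0746] jaw yaw -0.0042 tilt [-0.0171  0.0044 -0.9998] w 0.0876 F [ 0.4 -0.2  0.3]
tool shift mm [ 3.  -3.2 49.6] spin -0.004
```

>>> play_rows(
  commands=[
    {"x":3,"y":-3,"z":0,"spin":0},
    {"x":0,"y":0,"z":0,"spin":0},
    {"x":0,"y":0,"z":30,"spin":0},
    {"x":0,"y":0,"z":0,"spin":0},
    {"x":0,"y":0,"z":10,"spin":0},
    {"x":0,"y":0,"z":0,"spin":0},
    {"x":0,"y":0,"z":0,"spin":0},
  ],
)

```text
time: 31.0
position: [0.4737, 0.1761, 0.0416]
tool_rot: [0.709, 0.706, 0.001, -0.003]
ft_force: [1.0, -0.1, -1.3]
grip_width: 0.0873
```

```bash
python3 go.py 0.4682 0.175 0.025 0
python3 - <<'E'
from h import *
from rig import cams
for n in("side",):
    d=cams.camera(n);np.savez(n+"9.npz",**d);c=d["img"][:,:,::-1]
    c=c[225:345,240:360] if n=="side" else c[180:270,290:450]
    cv2.imwrite(f"pics/{n}9.png",cv2.resize(c,None,fx=4,fy=4,interpolation=3))
E
```

```text
t 31.0 pos [0.4737 0.1761 0.0416] jaw yaw -0.0043 tilt [-0.0026  0.0064 -1.    ] w 0.0873 F [ 1.  -0.1 -1.3]
tool shift mm [-1.2 -5.5 16.6] spin -0.004
```

View pics/side9.png

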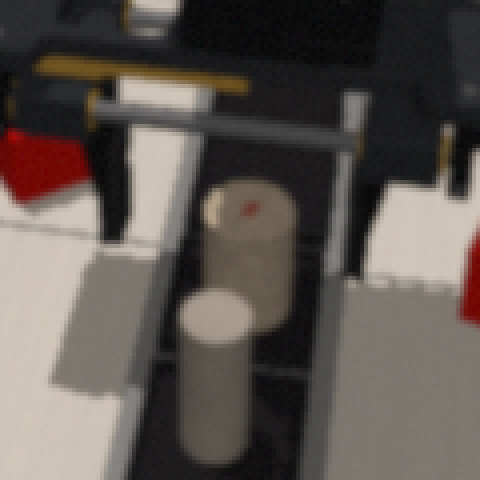

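>>> play_rows(
  commands=[
    {"x":-1,"y":-5,"z":0,"spin":0},
    {"x":0,"y":0,"z":8,"spin":0},
    {"x":0,"y":0,"z":6,"spin":0},
    {"x":0,"y":0,"z":2,"spin":0},
    {"x":0,"y":0,"z":0,"spin":0},
  ],
)

```text
time: 31.55
position: [0.4686, 0.1751, 0.0254]
tool_rot: [0.709, 0.706, 0.002, -0.003]
ft_force: [0.7, -0.4, 0.6]
grip_width: 0.087
```

```bash
python3 go.py 0.4682 0.175 0.025 0
```

```text
t 31.55 pos [0.4686 0.1751 0.0254] jaw yaw -0.0042 tilt [-0.0011  0.0065 -1.    ] w 0.087 F [ 0.7 -0.4  0.6]
tool shift mm [-0.1 -0.4  0.4] spin -0.004
```

>>> play_rows(
  commands=[
    {"x":0,"y":0,"z":0,"spin":0},
    {"x":0,"y":0,"z":0,"spin":0},
    {"x":0,"y":0,"z":0,"spin":0},
    {"x":0,"y":0,"z":0,"spin":0},
    {"x":0,"y":0,"z":0,"spin":0},
    {"x":0,"y":0,"z":0,"spin":0},
    {"x":0,"y":0,"z":0,"spin":0},
    {"x":0,"y":0,"z":0,"spin":0},
  ],
  grip=0,
  newtons=25,
)

```text
time: 32.35
position: [0.4689, 0.1752, 0.0255]
tool_rot: [0.709, 0.706, 0.002, -0.003]
ft_force: [-0.1, -0.7, -0.9]
grip_width: 0.035
```

>>> play_rows(
  commands=[
    {"x":0,"y":0,"z":0,"spin":0},
    {"x":0,"y":0,"z":0,"spin":0},
  ],
)

```text
time: 32.55
position: [0.4689, 0.1752, 0.0255]
tool_rot: [0.709, 0.706, 0.002, -0.003]
ft_force: [-0.1, 1.0, 0.2]
grip_width: 0.0356
```

```bash
python3 go.py 0.535 -0.282 0.12 -0.052
```

```text
t 32.55 pos [0.4689 0.1752 0.0255] jaw yaw -0.0042 tilt [-5.0e-04  6.6e-03 -1.0e+00] w 0.0356 F [-0.1  1.   0.2]
tool shift mm [-456.3   67.9  -97.6] spin 0.048
```

>>> play_rows(
  commands=[
    {"x":0,"y":0,"z":-10,"spin":0},
    {"x":0,"y":0,"z":-20,"spin":0},
    {"x":0,"y":0,"z":0,"spin":0},
    {"x":0,"y":0,"z":-35,"spin":0},
    {"x":0,"y":0,"z":0,"spin":0},
    {"x":0,"y":0,"z":-35,"spin":0},
    {"x":0,"y":0,"z":0,"spin":0},
    {"x":0,"y":0,"z":0,"spin":0},
  ],
)

```text
time: 33.35
position: [0.4667, 0.1741, 0.1252]
tool_rot: [0.709, 0.706, -0.001, -0.005]
ft_force: [-0.9, -0.3, -1.4]
grip_width: 0.0355
```

```bash
python3 go.py 0.535 -0.282 0.13 -0.052
```

```text
t 33.35 pos [0.4667 0.1741 0.1252] jaw yaw -0.0045 tilt [-0.008   0.0056 -1.    ] w 0.0355 F [-0.9 -0.3 -1.4]
tool shift mm [-455.7   70.2   -7.9] spin 0.048
```

>>> play_rows(
  commands=[
    {"x":-20,"y":3,"z":-1,"spin":0},
    {"x":-30,"y":5,"z":-1,"spin":0},
    {"x":-30,"y":5,"z":-1,"spin":0},
    {"x":-30,"y":5,"z":-1,"spin":0},
    {"x":-30,"y":5,"z":-1,"spin":0},
    {"x":-30,"y":5,"z":-1,"spin":0},
    {"x":-30,"y":5,"z":-1,"spin":0},
    {"x":-30,"y":5,"z":-1,"spin":0},
  ],
)

```text
time: 34.15
position: [0.4979, -0.0595, 0.1212]
tool_rot: [0.706, 0.708, -0.006, -0.012]
ft_force: [1.4, 0.6, -1.5]
grip_width: 0.0355
```

```bash
python3 go.py 0.535 -0.282 0.13 -0.052
```

```text
t 34.15 pos [ 0.4979 -0.0595  0.1212] jaw yaw 0.0033 tilt [-0.0253  0.0093 -0.9996] w 0.0355 F [ 1.4  0.6 -1.5]
tool shift mm [-222.5   36.   -11.8] spin 0.055
```

>>> play_rows(
  commands=[
    {"x":-30,"y":4,"z":-2,"spin":0},
    {"x":-30,"y":4,"z":-2,"spin":0},
    {"x":-30,"y":4,"z":-2,"spin":0},
    {"x":-30,"y":4,"z":-2,"spin":0},
    {"x":-30,"y":4,"z":-2,"spin":0},
    {"x":-30,"y":4,"z":-2,"spin":0.02},
    {"x":-12,"y":2,"z":-1,"spin":0.03},
    {"x":0,"y":0,"z":0,"spin":0},
  ],
)

```text
time: 34.95
position: [0.5189, -0.2605, 0.1186]
tool_rot: [0.726, 0.687, -0.008, -0.021]
ft_force: [0.2, -0.8, -0.7]
grip_width: 0.0354
```

```bash
python3 go.py 0.535 -0.282 0.0225 -0.052
```

```text
t 34.95 pos [ 0.5189 -0.2605  0.1186] jaw yaw -0.0559 tilt [-0.0405  0.0188 -0.999 ] w 0.0354 F [ 0.2 -0.8 -0.7]
tool shift mm [-22.2  21.2  95. ] spin -0.004
```

>>> play_rows(
  commands=[
    {"x":-10,"y":8,"z":0,"spin":0},
    {"x":-10,"y":8,"z":0,"spin":0},
    {"x":0,"y":0,"z":0,"spin":0},
    {"x":0,"y":0,"z":20,"spin":0},
    {"x":0,"y":0,"z":20,"spin":0},
    {"x":0,"y":0,"z":10,"spin":0},
    {"x":0,"y":0,"z":0,"spin":0},
    {"x":0,"y":0,"z":0,"spin":0},
  ],
)

```text
time: 35.75
position: [0.5331, -0.2744, 0.0652]
tool_rot: [0.724, 0.69, -0.008, -0.023]
ft_force: [-0.1, 0.4, -0.9]
grip_width: 0.0359
```

```bash
python3 go.py 0.535 -0.282 0.0225 -0.052
```

```text
t 35.75 pos [ 0.5331 -0.2744  0.0652] jaw yaw -0.0486 tilt [-0.0437  0.0231 -0.9988] w 0.0359 F [-0.1  0.4 -0.9]
tool shift mm [-8.4  4.1 42.4] spin 0.003
```

>>> play_rows(
  commands=[
    {"x":-4,"y":2,"z":-13,"spin":0},
    {"x":0,"y":0,"z":-15,"spin":0},
    {"x":0,"y":0,"z":-15,"spin":0},
    {"x":0,"y":0,"z":-15,"spin":0},
    {"x":0,"y":0,"z":0,"spin":0},
  ],
)

```text
time: 36.25
position: [0.5391, -0.2797, 0.1287]
tool_rot: [0.723, 0.69, -0.007, -0.021]
ft_force: [0.2, -0.4, -1.3]
grip_width: 0.0353
```

```bash
python3 go.py 0.535 -0.282 0.0225 -0.052
```

```text
t 36.25 pos [ 0.5391 -0.2797  0.1287] jaw yaw -0.047 tilt [-0.0404  0.0208 -0.999 ] w 0.0353 F [ 0.2 -0.4 -1.3]
tool shift mm [ -4.5   0.4 106.2] spin 0.005
```

>>> play_rows(
  commands=[
    {"x":-3,"y":0,"z":0,"spin":0},
    {"x":0,"y":0,"z":30,"spin":0},
    {"x":0,"y":0,"z":30,"spin":0},
    {"x":0,"y":0,"z":0,"spin":0},
  ],
)

```text
time: 36.65
position: [0.5378, -0.2827, 0.069]
tool_rot: [0.723, 0.691, -0.007, -0.019]
ft_force: [-1.0, 0.8, -0.9]
grip_width: 0.0355
```

```bash
python3 go.py 0.535 -0.282 0.0225 -0.052
```

```text
t 36.65 pos [ 0.5378 -0.2827  0.069 ] jaw yaw -0.0463 tilt [-0.0362  0.0172 -0.9992] w 0.0355 F [-1.   0.8 -0.9]
tool shift mm [-0.1 -1.1 46.5] spin 0.006
```

>>> play_rows(
  commands=[
    {"x":0,"y":-1,"z":15,"spin":0},
    {"x":0,"y":0,"z":12,"spin":0},
    {"x":0,"y":0,"z":6,"spin":0},
    {"x":0,"y":0,"z":0,"spin":0},
    {"x":0,"y":0,"z":0,"spin":0},
  ],
)

```text
time: 37.15
position: [0.5367, -0.2833, 0.0363]
tool_rot: [0.723, 0.69, -0.007, -0.018]
ft_force: [-0.1, -0.5, -0.4]
grip_width: 0.0358
```

```bash
python3 go.py 0.535 -0.282 0.0225 -0.052
```

```text
t 37.15 pos [ 0.5367 -0.2833  0.0363] jaw yaw -0.0464 tilt [-0.0349  0.0162 -0.9993] w 0.0358 F [-0.1 -0.5 -0.4]
tool shift mm [ 1.  -1.2 13.8] spin 0.006
```

>>> play_rows(
  commands=[
    {"x":1,"y":-1,"z":6,"spin":0},
    {"x":0,"y":0,"z":4,"spin":0},
    {"x":0,"y":0,"z":2,"spin":0},
    {"x":0,"y":0,"z":0,"spin":0},
  ],
)

```text
time: 37.55
position: [0.5364, -0.2827, 0.0253]
tool_rot: [0.723, 0.691, -0.007, -0.016]
ft_force: [0.1, -0.4, -1.4]
grip_width: 0.0354
```

```bash
python3 go.py 0.535 -0.282 0.0225 -0.052
python3 - <<'E'
from h import *
from rig import cams
for n in("side",):
    d=cams.camera(n);c=d["img"][:,:,::-1]
    c=c[110:230,230:380] if n=="side" else c[180:270,290:450]
    cv2.imwrite(f"pics/{n}10.png",cv2.resize(c,None,fx=4,fy=4,interpolation=3))
E
```

```text
t 37.55 pos [ 0.5364 -0.2827  0.0253] jaw yaw -0.0461 tilt [-0.032   0.014  -0.9994] w 0.0354 F [ 0.1 -0.4 -1.4]
tool shift mm [ 0.6 -1.4  2.9] spin 0.006
```

View pics/side10.png

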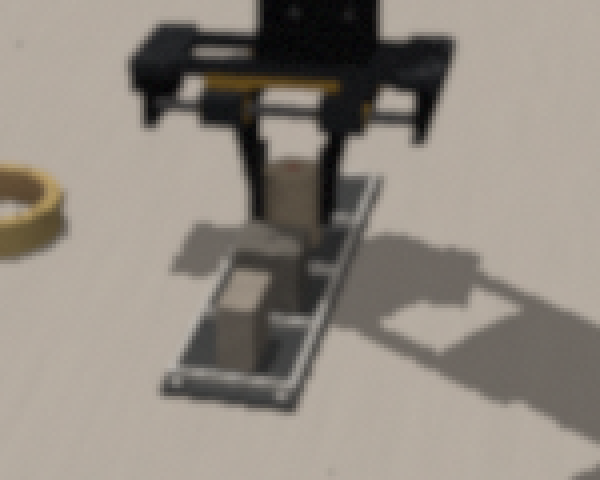

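>>> play_rows(
  commands=[
    {"x":0.5,"y":-1,"z":2,"spin":0},
    {"x":0,"y":0,"z":1,"spin":0},
    {"x":0,"y":0,"z":0,"spin":0},
  ],
)

```text
time: 37.9
position: [0.5355, -0.2822, 0.0231]
tool_rot: [0.723, 0.691, -0.007, -0.016]
ft_force: [0.7, 0.4, -0.8]
grip_width: 0.0354
```

```bash
python3 go.py 0.535 -0.282 0.0225 -0.052
```

```text
t 37.9 pos [ 0.5355 -0.2822  0.0231] jaw yaw -0.046 tilt [-0.0316  0.0135 -0.9994] w 0.0354 F [ 0.7  0.4 -0.8]
tool shift mm [ 0.2 -0.4  0.6] spin 0.006
```

>>> play_rows(
  commands=[
    {"x":0,"y":0,"z":0,"spin":0},
    {"x":0,"y":0,"z":0,"spin":0},
    {"x":0,"y":0,"z":0,"spin":0},
    {"x":0,"y":0,"z":0,"spin":0},
    {"x":0,"y":0,"z":0,"spin":0},
    {"x":0,"y":0,"z":0,"spin":0},
    {"x":0,"y":0,"z":0,"spin":0},
  ],
  grip=1,
)

```text
time: 38.6
position: [0.5361, -0.2828, 0.0233]
tool_rot: [0.723, 0.691, -0.007, -0.015]
ft_force: [-0.8, -0.5, 0.6]
grip_width: 0.0826
```

>>> play_rows(
  commands=[
    {"x":0,"y":0,"z":-12,"spin":0},
    {"x":0,"y":0,"z":-15,"spin":0},
    {"x":0,"y":0,"z":-15,"spin":0},
    {"x":0,"y":0,"z":-15,"spin":0},
    {"x":0,"y":0,"z":-15,"spin":0},
    {"x":0,"y":0,"z":-15,"spin":0},
    {"x":0,"y":0,"z":-15,"spin":0},
    {"x":0,"y":0,"z":0,"spin":0},
  ],
)

```text
time: 39.4
position: [0.5399, -0.2844, 0.1345]
tool_rot: [0.723, 0.691, -0.006, -0.013]
ft_force: [-0.2, 0.1, 0.9]
grip_width: 0.0867
```

```bash
python3 go.py 0.4692 0.245 0.13 0.0
python3 - <<'E'
from h import *
from rig import cams
for n in("side","top"):
    d=cams.camera(n);np.savez(n+"11.npz",**d);c=d["img"][:,:,::-1]
    c=c[110:230,230:380] if n=="side" else c[180:270,290:450]
    cv2.imwrite(f"pics/{n}11.png",cv2.resize(c,None,fx=4,fy=4,interpolation=3))
E
```

```text
t 39.4 pos [ 0.5399 -0.2844  0.1345] jaw yaw -0.0459 tilt [-0.0278  0.0106 -0.9996] w 0.0867 F [-0.2  0.1  0.9]
tool shift mm [525.5 -94.6  12.1] spin -0.046
```

View pics/side11.png

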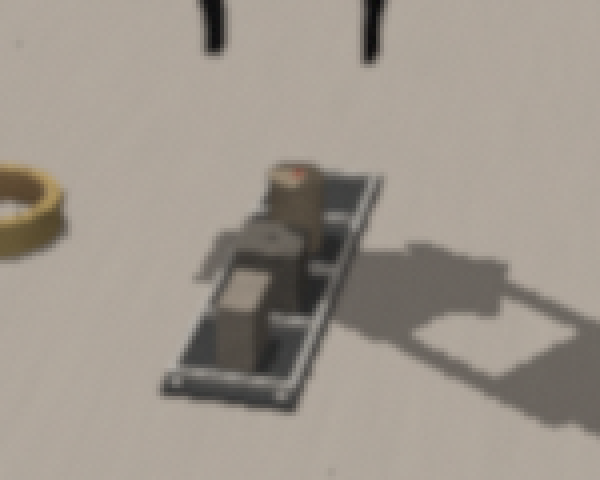

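>>> play_rows(
  commands=[
    {"x":20,"y":-3,"z":0,"spin":0},
    {"x":30,"y":-5,"z":0,"spin":0},
    {"x":30,"y":-5,"z":0,"spin":0},
    {"x":30,"y":-5,"z":0,"spin":0},
    {"x":30,"y":-5,"z":0,"spin":0},
    {"x":30,"y":-5,"z":0,"spin":0},
    {"x":30,"y":-5,"z":0,"spin":0},
    {"x":30,"y":-5,"z":0,"spin":0},
  ],
)

```text
time: 40.3
position: [0.5019, -0.0371, 0.13]
tool_rot: [0.725, 0.688, -0.009, -0.024]
ft_force: [-0.3, -0.5, -0.4]
grip_width: 0.0871
```

>>> play_rows(
  commands=[
    {"x":30,"y":-5,"z":0,"spin":0},
    {"x":30,"y":-5,"z":0,"spin":0},
    {"x":30,"y":-5,"z":0,"spin":0},
    {"x":30,"y":-5,"z":0,"spin":0},
    {"x":30,"y":-5,"z":0,"spin":0},
    {"x":0,"y":0,"z":0,"spin":0},
  ],
)

```text
time: 40.9
position: [0.4704, 0.1297, 0.1299]
tool_rot: [0.723, 0.69, -0.015, -0.033]
ft_force: [0.2, -0.5, -0.5]
grip_width: 0.0871
```

```bash
python3 go.py 0.4692 0.245 0.13 0.0
```

```text
t 40.9 pos [0.4704 0.1297 0.1299] jaw yaw -0.0477 tilt [-0.0666  0.0272 -0.9974] w 0.0871 F [ 0.2 -0.5 -0.5]
tool shift mm [115.1  -6.5   3.1] spin -0.048
```

>>> play_rows(
  commands=[
    {"x":0,"y":0,"z":50,"spin":-0.02},
    {"x":0,"y":0,"z":0,"spin":0},
    {"x":0,"y":0,"z":0,"spin":0},
    {"x":0,"y":0,"z":-13,"spin":0},
    {"x":0,"y":0,"z":-13,"spin":0},
    {"x":0,"y":0,"z":-13,"spin":0},
    {"x":0,"y":0,"z":-13,"spin":0},
    {"x":0,"y":0,"z":0,"spin":0},
  ],
)

```text
time: 41.7
position: [0.4697, 0.1289, 0.1414]
tool_rot: [0.717, 0.696, -0.013, -0.031]
ft_force: [0.6, 0.6, -0.1]
grip_width: 0.0873
```

>>> play_rows(
  commands=[
    {"x":0,"y":0,"z":50,"spin":-0.02},
    {"x":0,"y":0,"z":0,"spin":0},
    {"x":0,"y":0,"z":0,"spin":0},
    {"x":0,"y":0,"z":-13,"spin":0},
    {"x":0,"y":0,"z":-13,"spin":0},
    {"x":0,"y":0,"z":-13,"spin":0},
    {"x":0,"y":0,"z":-13,"spin":0},
    {"x":0,"y":0,"z":0,"spin":0},
  ],
)

```text
time: 42.5
position: [0.4749, 0.1269, 0.1599]
tool_rot: [0.712, 0.702, -0.005, -0.024]
ft_force: [-0.4, -0.9, -0.2]
grip_width: 0.0868
```

```bash
python3 go.py 0.4692 0.245 0.13 0.0
```

```text
t 42.5 pos [0.4749 0.1269 0.1599] jaw yaw -0.0153 tilt [-0.0398  0.0271 -0.9988] w 0.0868 F [-0.4 -0.9 -0.2]
tool shift mm [117.1  -6.2  33.3] spin -0.015
```

>>> play_rows(
  commands=[
    {"x":0,"y":0,"z":50,"spin":-0.015},
    {"x":0,"y":0,"z":0,"spin":0},
    {"x":0,"y":0,"z":0,"spin":0},
    {"x":0,"y":0,"z":-13,"spin":0},
    {"x":0,"y":0,"z":-13,"spin":0},
    {"x":0,"y":0,"z":-13,"spin":0},
    {"x":0,"y":0,"z":-13,"spin":0},
    {"x":0,"y":0,"z":0,"spin":0},
  ],
)

```text
time: 43.3
position: [0.4796, 0.1266, 0.1788]
tool_rot: [0.708, 0.706, 0.004, -0.016]
ft_force: [0.0, -0.1, -1.3]
grip_width: 0.0871
```

>>> play_rows(
  commands=[
    {"x":20,"y":-1,"z":10,"spin":0},
    {"x":20,"y":-1,"z":10,"spin":0},
    {"x":20,"y":-1,"z":10,"spin":0},
    {"x":20,"y":-1,"z":0,"spin":0},
    {"x":15,"y":0,"z":0,"spin":0},
    {"x":0,"y":0,"z":0,"spin":0},
    {"x":0,"y":0,"z":0,"spin":0},
  ],
)

```text
time: 44.0
position: [0.4774, 0.2248, 0.1607]
tool_rot: [0.709, 0.705, 0.01, -0.01]
ft_force: [0.3, -0.2, 0.7]
grip_width: 0.0869
```

```bash
python3 go.py 0.4692 0.245 0.13 0.0
```

```text
t 44.0 pos [0.4774 0.2248 0.1607] jaw yaw -0.0049 tilt [-7.000e-04  2.850e-02 -9.996e-01] w 0.0869 F [ 0.3 -0.2  0.7]
tool shift mm [19.2 -8.3 31.3] spin -0.005
```

>>> play_rows(
  commands=[
    {"x":15,"y":-8,"z":0,"spin":0},
    {"x":0,"y":0,"z":0,"spin":0},
    {"x":0,"y":0,"z":40,"spin":0},
    {"x":0,"y":0,"z":0,"spin":0},
    {"x":0,"y":0,"z":0,"spin":0},
  ],
)

```text
time: 44.5
position: [0.4723, 0.2373, 0.1234]
tool_rot: [0.71, 0.704, 0.012, -0.008]
ft_force: [0.3, 0.1, -0.2]
grip_width: 0.0866
```

```bash
python3 go.py 0.4692 0.245 0.032 0.0
```

```text
t 44.5 pos [0.4723 0.2373 0.1234] jaw yaw -0.0075 tilt [ 0.0052  0.0278 -0.9996] w 0.0866 F [ 0.3  0.1 -0.2]
tool shift mm [ 5.1 -3.7 91.6] spin -0.007
```

>>> play_rows(
  commands=[
    {"x":4,"y":-3,"z":0,"spin":0},
    {"x":0,"y":0,"z":0,"spin":0},
    {"x":0,"y":0,"z":30,"spin":0},
    {"x":0,"y":0,"z":0,"spin":0},
    {"x":0,"y":0,"z":0,"spin":0},
  ],
)

```text
time: 45.0
position: [0.4738, 0.2422, 0.0996]
tool_rot: [0.71, 0.704, 0.016, -0.005]
ft_force: [0.4, 0.2, -0.1]
grip_width: 0.0869
```

```bash
python3 go.py 0.4692 0.245 0.032 0.0
python3 - <<'E'
from h import *
from rig import cams
for n in("side",):
    d=cams.camera(n);c=d["img"][:,:,::-1]
    c=c[225:365,235:375] if n=="side" else c[180:270,290:450]
    cv2.imwrite(f"pics/{n}12.png",cv2.resize(c,None,fx=4,fy=4,interpolation=3))
E
```

```text
t 45.0 pos [0.4738 0.2422 0.0996] jaw yaw -0.0084 tilt [ 0.0164  0.0302 -0.9994] w 0.0869 F [ 0.4  0.2 -0.1]
tool shift mm [ 0.7 -5.8 67.5] spin -0.008
```

View pics/side12.png

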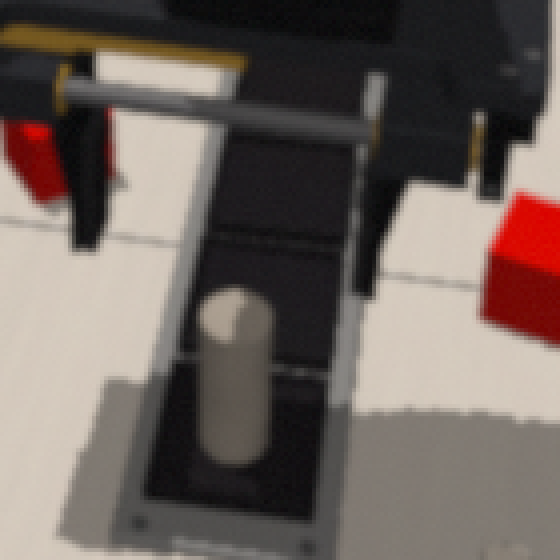

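>>> play_rows(
  commands=[
    {"x":0,"y":-5,"z":0,"spin":0},
    {"x":0,"y":0,"z":12,"spin":0},
    {"x":0,"y":0,"z":12,"spin":0},
    {"x":0,"y":0,"z":12,"spin":0},
    {"x":0,"y":0,"z":8,"spin":0},
    {"x":0,"y":0,"z":0,"spin":0},
    {"x":0,"y":0,"z":0,"spin":0},
  ],
)

```text
time: 45.75
position: [0.4698, 0.244, 0.0536]
tool_rot: [0.71, 0.704, 0.017, -0.004]
ft_force: [-0.0, 0.1, -0.1]
grip_width: 0.0873
```

```bash
python3 go.py 0.4692 0.245 0.032 0.0
```

```text
t 45.75 pos [0.4698 0.244  0.0536] jaw yaw -0.008 tilt [ 0.0185  0.0307 -0.9994] w 0.0873 F [-0.   0.1 -0.1]
tool shift mm [ 0.3 -1.  21.6] spin -0.008
```

>>> play_rows(
  commands=[
    {"x":0,"y":-1,"z":8,"spin":0},
    {"x":0,"y":0,"z":8,"spin":0},
    {"x":0,"y":0,"z":4,"spin":0},
    {"x":0,"y":0,"z":0,"spin":0},
    {"x":0,"y":0,"z":0,"spin":0},
  ],
)

```text
time: 46.25
position: [0.4696, 0.2447, 0.032]
tool_rot: [0.71, 0.704, 0.018, -0.004]
ft_force: [-0.2, 0.6, 0.7]
grip_width: 0.0872
```

```bash
python3 go.py 0.4692 0.245 0.032 0.0
```

```text
t 46.25 pos [0.4696 0.2447 0.032 ] jaw yaw -0.008 tilt [ 0.0192  0.0308 -0.9993] w 0.0872 F [-0.2  0.6  0.7]
tool shift mm [ 0.3 -0.4 -0. ] spin -0.008
```

>>> play_rows(
  commands=[
    {"x":0,"y":0,"z":0,"spin":0},
    {"x":0,"y":0,"z":0,"spin":0},
    {"x":0,"y":0,"z":0,"spin":0},
    {"x":0,"y":0,"z":0,"spin":0},
    {"x":0,"y":0,"z":0,"spin":0},
    {"x":0,"y":0,"z":0,"spin":0},
    {"x":0,"y":0,"z":0,"spin":0},
    {"x":0,"y":0,"z":0,"spin":0},
  ],
  grip=0,
  newtons=25,
)

```text
time: 47.05
position: [0.4703, 0.245, 0.033]
tool_rot: [0.71, 0.704, 0.019, -0.004]
ft_force: [0.4, -0.7, -0.3]
grip_width: 0.0309
```

>>> play_rows(
  commands=[
    {"x":0,"y":0,"z":0,"spin":0},
    {"x":0,"y":0,"z":0,"spin":0},
    {"x":0,"y":0,"z":0,"spin":0},
  ],
)

```text
time: 47.35
position: [0.4702, 0.2449, 0.0331]
tool_rot: [0.71, 0.704, 0.019, -0.004]
ft_force: [-0.5, -0.3, 0.1]
grip_width: 0.0243
```

```bash
python3 go.py 0.5313 -0.3519 0.14 -0.052
```

```text
t 47.35 pos [0.4702 0.2449 0.0331] jaw yaw -0.0079 tilt [ 0.0212  0.0314 -0.9993] w 0.0243 F [-0.5 -0.3  0.1]
tool shift mm [-592.7   68.5 -124.3] spin 0.044
```

Run:
```python
from h import *
from rig import cams
from rig import robot
print(robot.get_obs()["grip_width"])
for n in("side","top"):
    d=cams.camera(n);c=d["img"][:,:,::-1]
    c=c[225:365,235:375] if n=="side" else c[200:300,120:260]
    cv2.imwrite(f"pics/{n}13.png",cv2.resize(c,None,fx=4,fy=4,interpolation=3))
print(robot.get_obs()["grip_width"])
```

```text
0.024308132606232172
0.024432620659719746
```

View pics/side13.png

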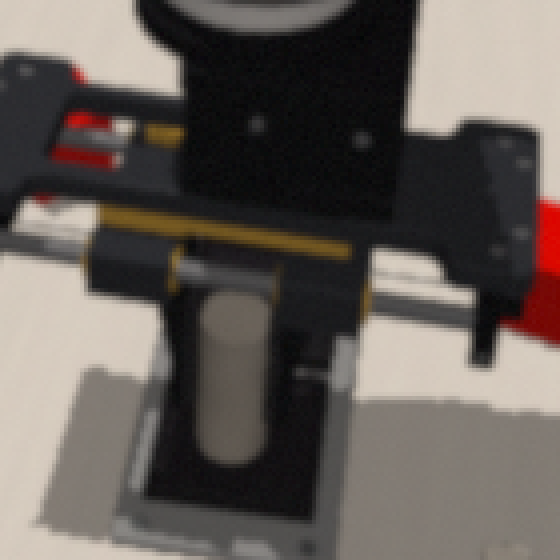

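>>> play_rows(
  commands=[
    {"x":0,"y":0,"z":-8,"spin":0},
    {"x":0,"y":0,"z":-10,"spin":0},
    {"x":0,"y":0,"z":-10,"spin":0},
    {"x":0,"y":0,"z":-10,"spin":0},
    {"x":0,"y":0,"z":0,"spin":0},
    {"x":0,"y":0,"z":0,"spin":0},
  ],
)

```text
time: 48.05
position: [0.4696, 0.2437, 0.0753]
tool_rot: [0.71, 0.704, 0.019, -0.003]
ft_force: [-0.2, -0.7, -0.9]
grip_width: 0.0245
```

```bash
python3 go.py 0.5313 -0.3519 0.14 -0.052
python3 - <<'E'
from h import *
from rig import cams
for n in("side","top"):
    d=cams.camera(n);c=d["img"][:,:,::-1]
    c=c[225:365,235:375] if n=="side" else c[200:300,120:260]
    cv2.imwrite(f"pics/{n}14.png",cv2.resize(c,None,fx=4,fy=4,interpolation=3))
E
```

```text
t 48.05 pos [0.4696 0.2437 0.0753] jaw yaw -0.0078 tilt [ 0.0226  0.0317 -0.9992] w 0.0245 F [-0.2 -0.7 -0.9]
tool shift mm [-592.7   68.2  -82.2] spin 0.044
```

View pics/side14.png

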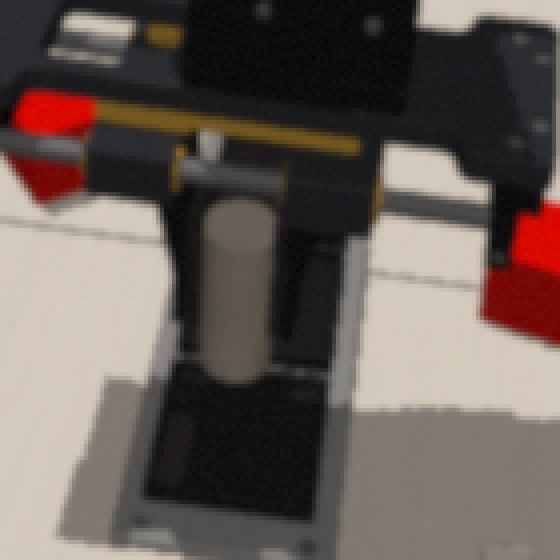

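Run:
```python
from h import *
s=load("side0.npz"); print(s.atz(235+240.5/4-.5,225+222.5/4-.5,.1152))
```

```text
[0.4693349 0.2410988 0.1152   ]
```

>>> play_rows(
  commands=[
    {"x":0,"y":0,"z":-15,"spin":0},
    {"x":0,"y":0,"z":-15,"spin":0},
    {"x":0,"y":0,"z":-15,"spin":0},
    {"x":0,"y":0,"z":-10,"spin":0},
    {"x":0,"y":0,"z":0,"spin":0},
    {"x":0,"y":0,"z":0,"spin":0},
  ],
)

```text
time: 48.75
position: [0.466, 0.2412, 0.1286]
tool_rot: [0.71, 0.704, 0.016, -0.005]
ft_force: [-0.6, 0.3, -0.6]
grip_width: 0.0242
```

```bash
python3 go.py 0.5313 -0.3519 0.14 -0.052
```

```text
t 48.75 pos [0.466  0.2412 0.1286] jaw yaw -0.0082 tilt [ 0.0148  0.0297 -0.9994] w 0.0242 F [-0.6  0.3 -0.6]
tool shift mm [-592.    70.6  -28. ] spin 0.044
```

>>> play_rows(
  commands=[
    {"x":-20,"y":2,"z":-1,"spin":0},
    {"x":-28,"y":3,"z":-1,"spin":0},
    {"x":-28,"y":3,"z":-1,"spin":0},
    {"x":-28,"y":3,"z":-1,"spin":0},
    {"x":-28,"y":3,"z":-1,"spin":0},
    {"x":-28,"y":3,"z":-1,"spin":0},
    {"x":-28,"y":3,"z":-1,"spin":0},
    {"x":-28,"y":3,"z":-1,"spin":0},
  ],
)

```text
time: 49.55
position: [0.4846, 0.021, 0.124]
tool_rot: [0.707, 0.707, 0.012, -0.009]
ft_force: [0.7, 0.1, -0.8]
grip_width: 0.0248
```

>>> play_rows(
  commands=[
    {"x":-28,"y":3,"z":-1,"spin":0},
    {"x":-28,"y":3,"z":-1,"spin":0},
    {"x":-28,"y":3,"z":-1,"spin":0},
    {"x":-28,"y":3,"z":-1,"spin":0},
    {"x":-28,"y":3,"z":-1,"spin":0},
    {"x":-28,"y":3,"z":-1,"spin":0},
  ],
)

```text
time: 50.15
position: [0.4995, -0.1534, 0.1192]
tool_rot: [0.708, 0.706, 0.011, -0.014]
ft_force: [-0.0, -0.5, -1.2]
grip_width: 0.0243
```

```bash
python3 go.py 0.5313 -0.3519 0.14 -0.052
```

```text
t 50.15 pos [ 0.4995 -0.1534  0.1192] jaw yaw -0.002 tilt [-0.005   0.0352 -0.9994] w 0.0243 F [-0.  -0.5 -1.2]
tool shift mm [-197.6   32.1  -27.9] spin 0.05
```

>>> play_rows(
  commands=[
    {"x":-25,"y":3,"z":-4,"spin":0},
    {"x":-28,"y":4,"z":-4,"spin":0},
    {"x":-28,"y":4,"z":-4,"spin":0},
    {"x":-28,"y":4,"z":-4,"spin":0},
    {"x":-28,"y":4,"z":-4,"spin":0},
    {"x":-25,"y":4,"z":0,"spin":0.02},
    {"x":-15,"y":3,"z":0,"spin":0.02},
    {"x":0,"y":0,"z":0,"spin":0},
  ],
)

```text
time: 50.95
position: [0.5217, -0.3406, 0.1235]
tool_rot: [0.724, 0.689, 0.009, -0.02]
ft_force: [0.5, 0.5, -0.7]
grip_width: 0.0246
```

```bash
python3 go.py 0.5313 -0.3519 0.0305 -0.052
```

```text
t 50.95 pos [ 0.5217 -0.3406  0.1235] jaw yaw -0.0497 tilt [-0.0145  0.0425 -0.999 ] w 0.0246 F [ 0.5  0.5 -0.7]
tool shift mm [-14.7  11.7  92.3] spin 0.002
```

>>> play_rows(
  commands=[
    {"x":-13,"y":10,"z":0,"spin":0},
    {"x":0,"y":0,"z":0,"spin":0},
    {"x":0,"y":0,"z":20,"spin":0},
    {"x":0,"y":0,"z":20,"spin":0},
    {"x":0,"y":0,"z":10,"spin":0},
    {"x":0,"y":0,"z":0,"spin":0},
    {"x":0,"y":0,"z":0,"spin":0},
  ],
)

```text
time: 51.65
position: [0.5264, -0.3401, 0.0692]
tool_rot: [0.722, 0.691, 0.01, -0.028]
ft_force: [-0.4, 0.6, -0.5]
grip_width: 0.0242
```

```bash
python3 go.py 0.5313 -0.3519 0.0305 -0.052
```

```text
t 51.65 pos [ 0.5264 -0.3401  0.0692] jaw yaw -0.0451 tilt [-0.0243  0.0551 -0.9982] w 0.0242 F [-0.4  0.6 -0.5]
tool shift mm [-13.6   6.4  37.9] spin 0.007
```

>>> play_rows(
  commands=[
    {"x":-12,"y":6,"z":0,"spin":0},
    {"x":0,"y":0,"z":0,"spin":0},
    {"x":0,"y":0,"z":8,"spin":0},
    {"x":0,"y":0,"z":8,"spin":0},
    {"x":0,"y":0,"z":4,"spin":0},
    {"x":0,"y":0,"z":0,"spin":0},
  ],
)

```text
time: 52.25
position: [0.5333, -0.3534, 0.0495]
tool_rot: [0.722, 0.691, 0.01, -0.026]
ft_force: [-0.0, 0.8, -1.1]
grip_width: 0.0245
```

```bash
python3 go.py 0.5313 -0.3519 0.0305 -0.052
```

```text
t 52.25 pos [ 0.5333 -0.3534  0.0495] jaw yaw -0.0448 tilt [-0.0207  0.0516 -0.9985] w 0.0245 F [-0.   0.8 -1.1]
tool shift mm [ 0.5 -1.6 19.1] spin 0.007
```

>>> play_rows(
  commands=[
    {"x":0.5,"y":-1.5,"z":8,"spin":0},
    {"x":0,"y":0,"z":5,"spin":0},
    {"x":0,"y":0,"z":3,"spin":0},
    {"x":0,"y":0,"z":0,"spin":0},
    {"x":0,"y":0,"z":0,"spin":0},
  ],
)

```text
time: 52.75
position: [0.5308, -0.3513, 0.0315]
tool_rot: [0.722, 0.691, 0.01, -0.027]
ft_force: [-0.3, 1.1, -0.1]
grip_width: 0.0247
```

```bash
python3 go.py 0.5313 -0.3519 0.0305 -0.052
python3 - <<'E'
from h import *
from rig import cams
for n in("side",):
    d=cams.camera(n);c=d["img"][:,:,::-1]
    c=c[100:220,230:380]
    cv2.imwrite(f"pics/{n}15.png",cv2.resize(c,None,fx=4,fy=4,interpolation=3))
E
```

```text
t 52.75 pos [ 0.5308 -0.3513  0.0315] jaw yaw -0.0448 tilt [-0.0219  0.0529 -0.9984] w 0.0247 F [-0.3  1.1 -0.1]
tool shift mm [-0.6  0.6  0.9] spin 0.007
```

View pics/side15.png

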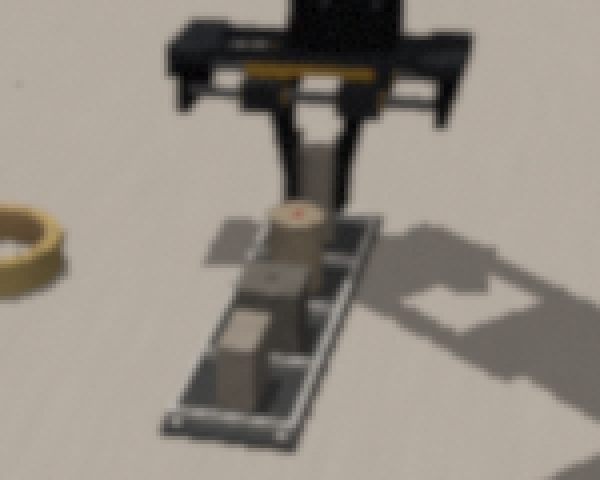

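>>> play_rows(
  commands=[
    {"x":0,"y":0,"z":1,"spin":0},
    {"x":0,"y":0,"z":0,"spin":0},
    {"x":0,"y":0,"z":0,"spin":0},
  ],
)

```text
time: 53.1
position: [0.5312, -0.3516, 0.0311]
tool_rot: [0.722, 0.691, 0.01, -0.026]
ft_force: [0.2, -0.2, -0.3]
grip_width: 0.0245
```

>>> play_rows(
  commands=[
    {"x":0,"y":0,"z":0,"spin":0},
    {"x":0,"y":0,"z":0,"spin":0},
    {"x":0,"y":0,"z":0,"spin":0},
    {"x":0,"y":0,"z":0,"spin":0},
    {"x":0,"y":0,"z":0,"spin":0},
    {"x":0,"y":0,"z":0,"spin":0},
    {"x":0,"y":0,"z":0,"spin":0},
    {"x":0,"y":0,"z":0,"spin":0},
  ],
  grip=1,
)

```text
time: 53.9
position: [0.5317, -0.3521, 0.032]
tool_rot: [0.722, 0.691, 0.01, -0.025]
ft_force: [-0.4, 0.0, 0.4]
grip_width: 0.0804
```

```bash
python3 go.py 0.5313 -0.3519 0.14 -0.052
python3 - <<'E'
from h import *
from rig import cams
for n in("side",):
    d=cams.camera(n);c=d["img"][:,:,::-1]
    c=c[100:220,230:380]
    cv2.imwrite(f"pics/{n}16.png",cv2.resize(c,None,fx=4,fy=4,interpolation=3))
E
```

```text
t 53.9 pos [ 0.5317 -0.3521  0.032 ] jaw yaw -0.0446 tilt [-0.0195  0.0506 -0.9985] w 0.0804 F [-0.4  0.   0.4]
tool shift mm [   5.6   -2.8 -107.8] spin 0.007
```

View pics/side16.png

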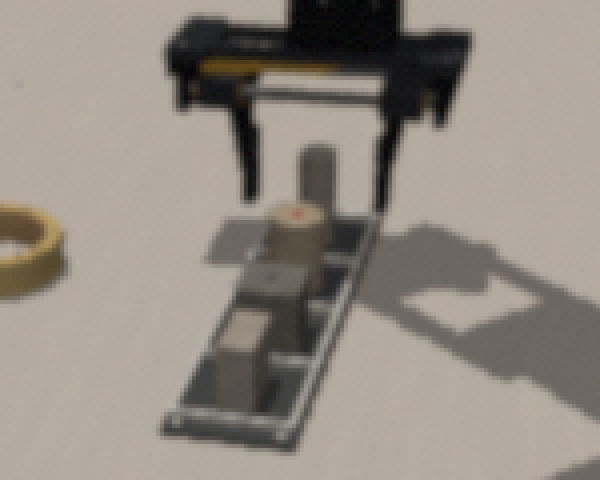

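The core stands upright. I move up and away, back toward the robot's right side, to clear the top view.

>>> play_rows(
  commands=[
    {"x":0,"y":0,"z":-12,"spin":0},
    {"x":0,"y":0,"z":-18,"spin":0},
    {"x":0,"y":0,"z":-20,"spin":0},
    {"x":0,"y":0,"z":-20,"spin":0},
    {"x":0,"y":0,"z":-25,"spin":0},
    {"x":0,"y":0,"z":-25,"spin":0},
    {"x":0,"y":0,"z":-20,"spin":0},
    {"x":0,"y":0,"z":0,"spin":0},
  ],
)

```text
time: 54.75
position: [0.5348, -0.3598, 0.1822]
tool_rot: [0.722, 0.691, 0.01, -0.024]
ft_force: [0.3, -0.4, 0.3]
grip_width: 0.0871
```

>>> play_rows(
  commands=[
    {"x":-20,"y":-15,"z":0,"spin":0},
    {"x":-30,"y":-20,"z":0,"spin":0},
    {"x":-30,"y":-20,"z":0,"spin":0},
    {"x":-30,"y":-20,"z":0,"spin":0},
    {"x":-30,"y":-20,"z":0,"spin":0},
    {"x":-30,"y":-20,"z":0,"spin":0},
    {"x":-20,"y":-15,"z":0,"spin":0},
    {"x":0,"y":0,"z":0,"spin":0},
  ],
)

```text
time: 55.55
position: [0.391, -0.5462, 0.1713]
tool_rot: [0.721, 0.693, 0.011, -0.027]
ft_force: [-0.2, -0.8, -0.7]
grip_width: 0.0868
```

```bash
python3 go.py 0.5313 -0.3519 0.14 -0.052
python3 - <<'E'
from h import *
from rig import cams,nets
for n in("side","top"):
    d=cams.camera(n);np.savez(n+"17.npz",**d);c=d["img"][:,:,::-1]
    cv2.imwrite(f"pics/{n}17f.png",c)
    c=c[120:230,250:370] if n=="side" else c[195:255,300:445]
    cv2.imwrite(f"pics/{n}17.png",cv2.resize(c,None,fx=5 if n=="side" else 5.5,fy=5 if n=="side" else 5.5,interpolation=3))
    print([(round(r["conf"],2),np.round(r["pixel"]).tolist()) for r in nets.outline_of(d,"beaker")])
E
```

```text
t 55.55 pos [ 0.391  -0.5462  0.1713] jaw yaw -0.0402 tilt [-0.0205  0.0542 -0.9983] w 0.0868 F [-0.2 -0.8 -0.7]
tool shift mm [197.9 133.2  38.9] spin 0.012
[(0.63, [193.0, 198.0])]
[(0.59, [292.0, 138.0])]
```

View pics/side17.png

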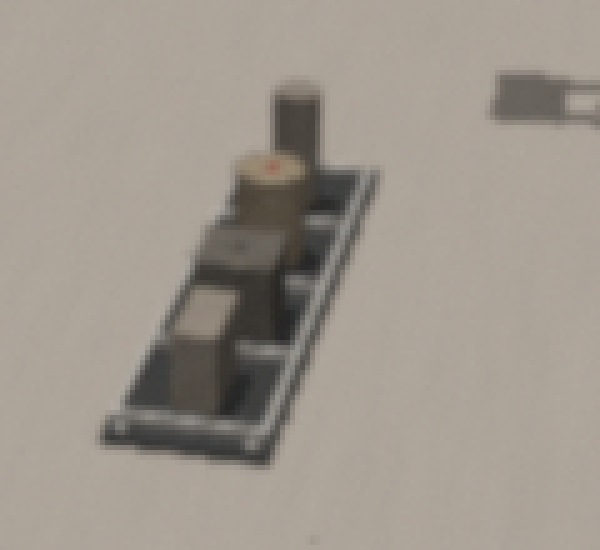

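View pics/top17.png

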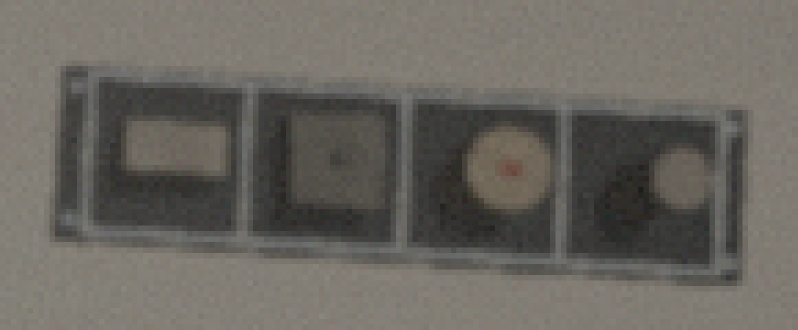

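View pics/top17f.png

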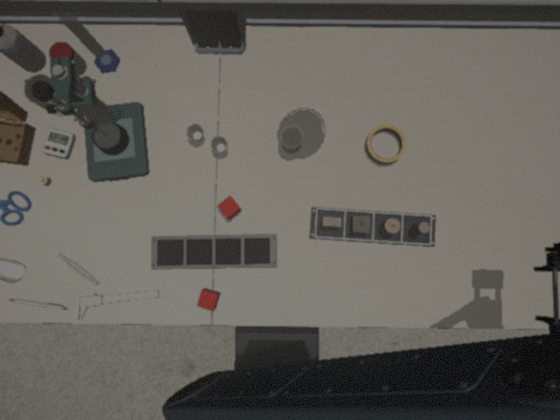

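Run:
```python
from h import *
t=load("top17.npz");s=load("side17.npz")
rp=lambda x,y:(300+(x+.5)/5.5-.5,195+(y+.5)/5.5-.5)
sp=lambda x,y:(250+(x+.5)/5-.5,120+(y+.5)/5-.5)
# pocket centres in top / side are from the earlier fit of each camera
c=np.array([.5357,-.2445]);u=np.array([.052,.9986])
cs=np.array([.5385,-.2497])
for n,a,b,h,k in(("slab",(176,150),(206,312),.048,.105),("cube",(339,160),(240,247),.046,.035),("cyl",(509,169),(270,169),.056,-.035),("core",(682,179),(297,91),.070,-.105)):
    X,e=tri(t,rp(*a),s,sp(*b))
    p=t.atz(*rp(*a),h)[:2];q=s.atz(*sp(*b),h)[:2]
    print(n,"tri",X.round(4),np.round(e,4),"top off mm",((p-(c+k*u))*1000).round(1),"side off",((q-(cs+k*u))*1000).round(1))
```

```text
slab tri [ 0.5419 -0.14    0.0503] [0.0004 0.0004] top off mm [ 0.5 -0.6] side off [-0.9  0.9]
cube tri [ 0.5382 -0.2097  0.0481] [0. 0.] top off mm [ 0.9 -0.5] side off [-1.4  1. ]
cyl tri [ 0.5345 -0.2796  0.0572] [0. 0.] top off mm [ 0.7 -0.4] side off [-1.7  2.5]
core tri [ 0.5305 -0.3474  0.0714] [0.0004 0.0004] top off mm [-0.1  1.4] side off [-1.7  3.8]
```

```bash
python3 -c "
from rig import robot;print(robot.get_obs()['time'],robot.hand_in())"
```

```text
the job is handed in; nothing more can be done
55.75 None
```

All four specimens are in the test rack in reverse order, upright and released, and I handed the job in at 55.75 s. Left to right in the test rack they are slab, cube, cylinder, core.

- **Positions:** The last top view puts each specimen within about 1.5 mm of its pocket centre. The side view agrees to within about 2 mm for the slab and cube. It shows up to 3 mm for the cylinder and 4 mm for the core, which I put down to roughly 2 mm of calibration error plus reading its small far image.
- **Heights:** The measured top heights are within about 2 mm of what standing on the pocket floor should give.
- **Surroundings:** The beaker is within about 2 px of its first position in both views, which is detection noise. The red cubes are where they were. The arm is clear of everything.
- **What went less well:** The tool drifted up to about 4° off vertical during quick moves. I partly corrected it, but the cube, cylinder and core were set down tilted by up to about 3° and settled upright when released.
- **Unexplained reading:** The gripper measured 24.3 mm on the 26 mm core. It was held firmly and looked centred between the fingers, so I went ahead.

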